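# Hang a seal rack on two hooks, lock it and load a seal

### The job

Hang the loose wooden seal rack by its steel rod on both hooks of the stand, under the stand's little roof, make sure both ends are down in their hooks and let go. Then press the red keeper all the way down over the hooks, and finally stand the yellow seal in the rack's left-hand pocket (left as the robot sees it). Leave the tan seal and the white seal standing where they are, and don't tip the yellow seal over.

Things in the scene. Friction and masses are not known exactly. Their poses are not given: they have to be found in the camera images.
- stand: Fixed hanging stand 250 mm wide: foot 12 mm thick (x -70 to +55 mm), plywood back board with its front face at x=+40 mm, roof (underside at z=290 mm, 250 mm wide, front lip at x=-2 mm). A gripper pointing straight down at the hooks hits the roof; one tilted 25 to 40 deg, fingers pointing forward and down, clears it. Origin on the desk under the middle of the line of the hook seats; x back, y left, z up.
- hook_left (a point): Where the rod's centre lies when seated in the left hook: 84 mm left of the stand's origin, 176 mm above the desk. The 7 mm thick hook dips under it to a 13 mm wide seat and turns up in front to a tip 14 mm above and 17 mm in front of it; behind, it tops out 8 mm above it. Bring the rod in from the front 25 mm above, then lower it; flanks guide it from 9 mm off in x. Axes as the stand's.
- hook_right (a point): The same for the right hook, 84 mm right of the stand's origin.
- rack: Loose seal rack, 0.25 kg, 210 mm wide, 155 mm tall: light wooden block (56x144x30 mm, x -66 to -10 mm) with two pockets; uprights; a round steel rod (8 mm thick, along y) 100 mm above the origin; rubber-tipped pins behind (to x=+39 mm) that meet the stand's board; blue grip. Origin on its underside under the rod's middle; x to the pins, y left, z up. Hung, its axes match the stand's.
- rack_grip (a point): Centre of the blue plastic grip on the rack: 26 mm deep (x), 24 mm wide (y), 34 mm tall, with flat left and right faces to pinch; 24 mm in front of the rod and 38 mm above it (138 mm above the rack's underside). Axes as the rack's.
- rod_left (a point): Point on the rod's centre line 84 mm left of its middle, the part that goes into the left hook (uprights are at 66 mm, the collar at 103 mm).
- rod_right (a point): The same, 84 mm right of the middle.
- pocket_left (a point): Centre of the floor of the rack's left pocket (38 mm in front of the rod, 56 mm left of the middle, 8 mm above the rack's underside). The pocket is a round hole of 25 mm diameter, 22 mm deep, open at the top.
- keeper (a joint): Hinge of the red keeper on the stand, rad: 0 = raised (arms 43 deg above level), 0.75 = fully down (arms level, just above a seated rod). Stays where it is left (friction 0.05 N m, about 1 N at the tab). Its axis runs along the stand's y, 33 mm behind and 11 mm above the hook points. It cannot go fully down if an end of the rod stands too high.
- keeper_tab (a point): Point on top of the keeper's ribbed thumb tab (44 mm wide in y, 24 to 92 mm from the hinge axis), 58 mm from the axis, 120 mm right of the stand's middle; it moves with the tab: raised, 9 mm in front of the hook points' line and 53 mm above it; down, 25 mm in front and 14 mm above. Press on the tab from above with closed fingers, tilted to clear the roof, not against its end edge.
- seal_yellow: Yellow seal: a loose round stick, 17 mm in diameter, 57 mm tall, 18 g, standing on end on the desk. Origin at the centre of its lower end, z along the stick, up.
- seal_tan: Tan seal, a loose round stick of 16 mm diameter, 60 mm tall, standing on the desk; to be left alone. Origin at the centre of its lower end.
- seal_white: White seal, a loose round stick of 12 mm diameter, 60 mm tall, standing on the desk; to be left alone. Origin at the centre of its lower end.

How it is judged:
On the way, in this order (a step that is already met when the one before it is completed fails the run):
1. the rack hangs released with both ends of its rod down in the hooks, the keeper still up (z of rod_left in the frame of hook_left between -0.006 and 0.006 m and x of rod_left in the frame of hook_left between -0.01 and 0.01 m and y of rod_left in the frame of hook_left between -0.018 and 0.018 m and z of rod_right in the frame of hook_right between -0.006 and 0.006 m and x of rod_right in the frame of hook_right between -0.01 and 0.01 m and y of rod_right in the frame of hook_right between -0.018 and 0.018 m and angle between rack's own z axis and vertical below 0.12 rad and contact force between each of the fingers, the arm and rack below 0.1 N and value of joint keeper below 0.4 rad and linear speed of rack below 0.02 m/s), for 0.2 s.
2. the keeper is down over the hooks with both ends of the rod still seated (z of rod_left in the frame of hook_left between -0.006 and 0.006 m and x of rod_left in the frame of hook_left between -0.01 and 0.01 m and y of rod_left in the frame of hook_left between -0.018 and 0.018 m and z of rod_right in the frame of hook_right between -0.006 and 0.006 m and x of rod_right in the frame of hook_right between -0.01 and 0.01 m and y of rod_right in the frame of hook_right between -0.018 and 0.018 m and angle between rack's own z axis and vertical below 0.12 rad and value of joint keeper above 0.65 rad), for 0.2 s.
At the end, for the whole second after the job is handed in: Both rod points in their hooks (6 mm in height, 10 mm fore-aft, 18 mm sideways), rack upright within 7 deg, keeper at 0.65 rad or more, yellow seal standing on the left pocket's floor (10 mm of centre, 6 mm of floor, 14 deg of upright), all released and at rest (all of step 2 and contact force between each of the fingers, the arm and rack below 0.1 N and horizontal distance between seal_yellow and pocket_left below 0.01 m and z of seal_yellow in the frame of pocket_left between -0.004 and 0.006 m and angle between seal_yellow's own z axis and vertical below 0.25 rad and contact force between the fingers and seal_yellow below 0.1 N and linear speed of each of rack, seal_yellow below 0.02 m/s); the robot touches nothing.
It fails at once if the tan or the white seal is tipped or pushed more than 25 mm (angle between any of seal_tan, seal_white's own z axis and vertical above 0.5 rad or distance of any of seal_tan, seal_white from where it was at the start of the episode above 0.025 m).
It fails at once if the yellow seal is tipped over (angle between seal_yellow's own z axis and vertical above 1.2 rad).
It also fails if it takes over 61 s, if anything falls off the work surface, if the arm or the gripper's body presses on something with over 40 N, if the wrist force passes 120 N, or if a joint passes its speed limit or range.

### The arm

A 6-joint arm with a two-finger parallel gripper is mounted at the origin on a cart in front of the work surface, level with it; the furniture and walls round the work are solid. World frame = base frame: x ahead of the robot, y to its left, z up, the work surface at z = 0. Lengths are in m, angles in rad, forces in N, time in s.
With the tool pointing down it reaches from about 0.25 to 0.725 m from the base axis. Payload 4 kg.
Tool frame: the origin (TCP) lies at the very end of the fingers, on their centre line; the grasp point (between the pads) lies 19 mm behind it; x points along the fingers, z is the direction in which the jaws open and shut, and the axes are right-handed (so a half turn about x gives the same grasp; the last joint's range is limited). The gripper opens to 85 mm and grips with 20 to 120 N. Pads are 22 mm wide; open, the fingers measure 114 mm over their backs; the gripper's body (76 mm by 85 mm) begins 54 mm behind the grasp point. The pads swing forward as they close: fully open they stand 13 mm farther back than shut.
Start: joints at [-1.12, 0.241, 0.005, 1.335, 0, 1.571], TCP at [0.218, -0.45, 0.231] pointing down, gripper open.
Joint ranges: [-2.72, 2.72], [-1.05, 1.87], [-1.09, 1.28], [-1.99, 2.15], [-1.42, 1.44], [-3.14, 3.14]. Speed limits (rad/s): [2.79, 2.79, 3.14, 3.14, 3.14, 3.14].

### API

Orientations are given as a unit quaternion [x, y, z, w].
In Python, from workcell import bot gives the robot as it stands.
- The arm moves only by the tool step_arm, never from a script. Its argument "series" is a list of rows, each an object of numbers: "x", "y", "z": the shift along the world's x, y, z in cm; "twist": the turn about the world's z in degrees; "jaw": the finger opening in cm, from 0 to 8.54. In form: [{"x": .., "y": .., "z": .., "twist": .., "jaw": ..}, ...]. A call has 1 to 10 rows; each row is the pose to reach, as a shift and turn from the pose measured when the call began; what a row does not reach only later rows make up. A row lasts 1/12 s, in which the tool goes at most 41.7 mm and 7.16 degrees, less where a joint would pass 70% of its speed; a pose out of reach is approached as far as the arm can. A call with a gripper value outside its range is refused whole. The fingers move at their own pace and stop on an object; the grip force is fixed at half the most. Time passes only in rows, so rows that repeat a pose let the fingers close. It gives the time, the measured TCP pose, the force and the opening at its end, in the units of the state.
- bot.get_obs(): the state, without advancing time (a new reading comes with each control period).
- bot.camera(name): name is "side" or "top" or "wrist"; returns (picture, depth): 420x560x3 uint8, red, green, blue; 420x560 float32, m along the optical axis (not along the pixel's ray), 0 where there is no reading.
- bot.camera_info(name): a dict with "camera_matrix" (3x3 intrinsics, pixels), "R" (3x3) and "t" (3): a world point X has camera coordinates R X + t; the wrist camera has in their place "mount" (4x4, takes a point from camera to tool coordinates, whose origin is the TCP and whose axes are the tool frame's). Camera axes: x right, y down, z forward; pixel columns grow to the right and rows downward; lengths in m; the calibration is good to about 2 mm. A picture is of the moment at which its call begins: read the wrist's pose just before it. camera_info takes no time and is no camera call.
- bot.job_done(): hands the job in, once; it reports no verdict.
The state is a dict: "clock": time; "joint_pos": joint angles; "joint_vel": joint speeds; "tau": joint torques, N m; "eef_pos": TCP position; "tool_rot": TCP orientation; "ft_force": force on the tool from outside, world axes, zero at the start; "ft_torque": the same for the moment, N m; "grip_width": finger opening in m.
Only numpy, scipy, OpenCV 4.12 (cv2) and the standard library are available. Lean on these libraries where they do the work, as an engineer would, in place of code of your own. Each camera call takes 0.05 s, during which the arm holds its last target.

## Working session

There is one attempt and no reset: what is moved stays moved. The work goes in short steps, Python scripts to look and compute and a tool call to move; the robot and the scene stay as the last step left them, time stands still between calls to the robot, and variables do not carry over. Pictures are saved under pics/ and viewed, and the job is handed in when it is done.

Besides the shell and the picture viewer there is one more tool, called after "Emit:" as a command line: name --argument value ..., lists and objects as JSON in quotes. step_arm: Moves the arm, as the interface text tells. Its arguments: {"type":"object","properties":{"series":{"type":"array","items":{"type":"object","properties":{"x":{"type":"number"},"y":{"type":"number"},"z":{"type":"number"},"twist":{"type":"number"},"jaw":{"type":"number"}}}}},"required":["series"]}

```bash
ls -la; mkdir -p pics; python3 - <<'E'
from workcell import bot
import cv2,numpy as np
np.set_printoptions(precision=4,suppress=True)
print(bot.get_obs())
for n in ["side","top","wrist"]:
    im,d=bot.camera(n); cv2.imwrite(f"pics/{n}0.png",im[:,:,::-1]); np.savez(f"pics/{n}0.npz",im=im,d=d)
    print(n,bot.camera_info(n))
E
```

```text
total 12
drwxr-xr-x  3 agent agent 4096 Dec  7 05:54 .
drwxr-xr-x 23 root  root  4096 Dec  7 05:54 ..
drwxr-xr-x  2 agent agent 4096 Dec  7 05:54 pics
{'clock': 0.0, 'joint_pos': array([-1.12  ,  0.2415,  0.0038,  1.3352, -0.    ,  1.5708]), 'joint_vel': array([ 0.0007,  0.0006,  0.0012,  0.0004, -0.0007, -0.001 ]), 'tau': array([  0.0006, -37.2318,  25.2408,   0.0168,  -0.0001,  -0.    ]), 'eef_pos': array([ 0.2176, -0.4495,  0.2304]), 'tool_rot': array([ 0.376 ,  0.5997, -0.3752,  0.5985]), 'ft_force': array([ 0.2587, -0.0374, -0.0888]), 'ft_torque': array([ 0.0392, -0.0495,  0.0071]), 'grip_width': 0.08525971317210133}
side {'camera_matrix': array([[474.71  ,   0.    , 274.9449],
       [  0.    , 474.71  , 208.022 ],
       [  0.    ,   0.    ,   1.    ]]), 'R': array([[-1.    ,  0.0064, -0.0067],
       [ 0.0091,  0.5275, -0.8495],
       [-0.0019, -0.8495, -0.5276]]), 't': array([0.5566, 0.0515, 1.3761])}
top {'camera_matrix': array([[479.2223,   0.    , 276.6658],
       [  0.    , 479.2223, 212.9738],
       [  0.    ,   0.    ,   1.    ]]), 'R': array([[ 0.029 , -0.9996,  0.0062],
       [-0.9988, -0.0293, -0.0399],
       [ 0.04  , -0.005 , -0.9992]]), 't': array([0.1317, 0.5554, 1.4447])}
wrist {'camera_matrix': array([[289.5019,   0.    , 275.0326],
       [  0.    , 289.5019, 210.4872],
       [  0.    ,   0.    ,   1.    ]]), 'mount': array([[ 0.0005, -0.2755,  0.9613, -0.1435],
       [ 0.0003, -0.9613, -0.2755,  0.0694],
       [ 1.    ,  0.0005, -0.0004,  0.0009],
       [ 0.    ,  0.    ,  0.    ,  1.    ]])}
```

View pics/side0.png

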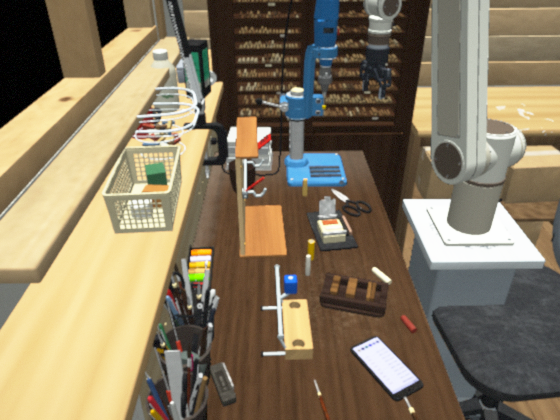

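View pics/top0.png

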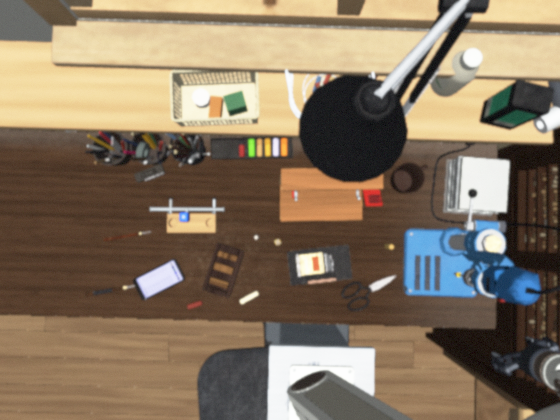

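View pics/wrist0.png

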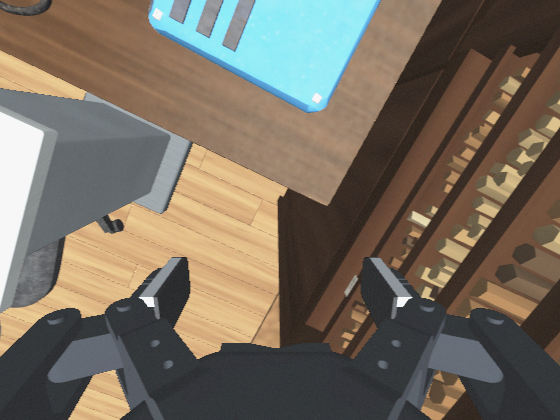

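```bash
cat > h.py <<'E'
from workcell import bot
import cv2,numpy as np
from scipy.spatial.transform import Rotation as Ro
np.set_printoptions(precision=4,suppress=True)
def load(f):
    z=np.load(f); return z['im'],z['d']
def cloud(name,d,pose=None):
    ci=bot.camera_info(name);K=ci['camera_matrix']
    v,u=np.indices(d.shape)
    P=np.stack([(u-K[0,2])/K[0,0]*d,(v-K[1,2])/K[1,1]*d,d],-1)
    if 'R' in ci: return (P-ci['t'])@ci['R']
    M=ci['mount']; p,q=pose
    return (P@M[:3,:3].T+M[:3,3])@Ro.from_quat(q).as_matrix().T+p
def crop(im,u0,u1,v0,v1,f,s):
    cv2.imwrite(f,cv2.resize(im[v0:v1,u0:u1,::-1],None,fx=s,fy=s,interpolation=cv2.INTER_CUBIC))
E
python3 - <<'E'
from h import *
a,d=load('pics/side0.npz'); crop(a,210,400,150,370,'pics/s1.png',2.7)
b,e=load('pics/top0.npz'); crop(b,130,410,160,300,'pics/t1.png',2.8)
C=cloud('side',d);T=cloud('top',e)
def p(n,X,l):
    for u,v in l: print(n,u,v,X[v,u])
p('side',C,[(290,282),(278,268),(283,350),(298,310),(298,345),(246,130),(265,220),(245,165),(255,185),(311,242),(308,258),(305,181)])
p('top',T,[(184,216),(155,209),(220,209),(190,225),(175,223),(206,223),(330,178),(320,210),(296,197),(373,198),(256,237),(278,241),(390,246)])
E
```

```text
side 290 282 [0.5285 0.4192 0.1546]
side 278 268 [0.5511 0.3072 0.0993]
side 283 350 [0.5427 0.4543 0.0004]
side 298 310 [0.508  0.3688 0.0306]
side 298 345 [0.5115 0.4505 0.0106]
side 246 130 [ 0.6293 -0.0101  0.2983]
side 265 220 [ 0.5856 -0.0278  0.0082]
side 245 165 [ 0.6371 -0.0277  0.1888]
side 255 185 [0.605  0.1161 0.2058]
side 311 242 [0.4643 0.1463 0.0534]
side 308 258 [0.4765 0.2141 0.0544]
side 305 181 [ 0.4603 -0.1783  0.0551]
top 184 216 [0.5297 0.4008 0.1579]
top 155 209 [0.5489 0.4949 0.0998]
top 220 209 [0.5538 0.3088 0.1111]
top 190 225 [0.507  0.4068 0.025 ]
top 175 223 [0.5119 0.455  0.0106]
top 206 223 [0.5146 0.3612 0.0104]
top 330 178 [0.6284 0.0221 0.3042]
top 320 210 [0.5641 0.0167 0.013 ]
top 296 197 [0.5888 0.0981 0.1821]
top 373 198 [ 0.588  -0.0975  0.2364]
top 256 237 [0.4772 0.2063 0.0662]
top 278 241 [0.4674 0.1418 0.0625]
top 390 246 [ 0.4622 -0.1871  0.0583]
```

View pics/s1.png

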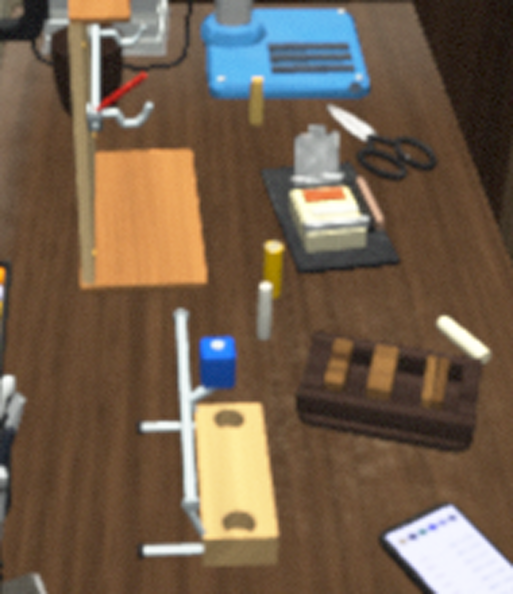

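View pics/t1.png

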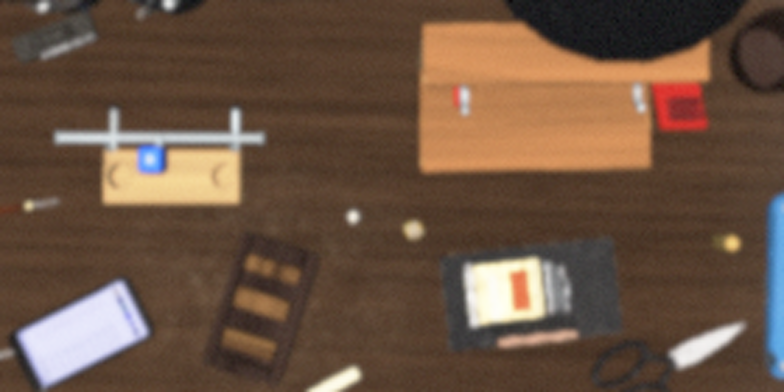

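```bash
cat >> h.py <<'E'
def cast(name,uv,z):
    ci=bot.camera_info(name);K=ci['camera_matrix'];R=ci['R'];t=ci['t']
    uv=np.atleast_2d(uv).astype(float)
    r=np.c_[(uv[:,0]-K[0,2])/K[0,0],(uv[:,1]-K[1,2])/K[1,1],np.ones(len(uv))]@R
    c=-R.T@t
    return c+r*((z-c[2])/r[:,2])[:,None]
def tri(uvs):
    A=[];b=[]
    for n,uv in uvs:
        ci=bot.camera_info(n);K=ci['camera_matrix'];R=ci['R'];t=ci['t']
        c=-R.T@t; d=R.T@np.linalg.inv(K)@np.array([uv[0],uv[1],1.]); d/=np.linalg.norm(d)
        M=np.eye(3)-np.outer(d,d);A.append(M);b.append(M@c)
    A=np.vstack(A);b=np.hstack(b);x=np.linalg.lstsq(A,b,rcond=None)[0]
    return x,np.abs(A@x-b).max()
E
python3 - <<'E'
from h import *
a,d=load('pics/side0.npz');b,e=load('pics/top0.npz')
C=cloud('side',d);T=cloud('top',e)
for n in ('side','top'):
    print(n,'cam at',-bot.camera_info(n)['R'].T@bot.camera_info(n)['t'])
def hsv(x): return cv2.cvtColor(x,cv2.COLOR_RGB2HSV)
# blue grip
for n,im,X in (('side',a,C),('top',b,T)):
    h=hsv(im);m=(h[...,0]>110)&(h[...,0]<130)&(h[...,1]>150)&(h[...,2]>60)&(abs(X[...,1]-.4)<.1)&(abs(X[...,0]-.53)<.1)
    v,u=np.where(m);print(n,'blue',len(u),u.min(),u.max(),v.min(),v.max(),u.mean(),v.mean(),np.median(X[m],0))
    t=m&(X[...,2]>.148); print('  top face',cast(n,np.c_[np.where(t)[::-1]],.155).mean(0),t.sum())
    # block
    m=(h[...,0]>12)&(h[...,0]<28)&(h[...,1]>60)&(h[...,2]>100)&(abs(X[...,1]-.41)<.12)&(abs(X[...,0]-.51)<.06)&(X[...,2]<.045)&(X[...,2]>.022)
    p=cast(n,np.c_[np.where(m)[::-1]],.03)[:,:2].astype(np.float32);print('  block',cv2.minAreaRect(p),len(p))
    for s in ((.464,.146),(.477,.21),(.46,-.182)):
        m=(np.hypot(X[...,0]-s[0],X[...,1]-s[1])<.02)&(X[...,2]>.012)&(X[...,2]<.08)
        v,u=np.where(m);print('  seal',s,len(u),'uv',u.min(),u.max(),v.min(),v.max(),np.median(im[m],0),np.median(X[m],0),X[m][:,2].max())
# rod in top
h=hsv(b)
m=(abs(T[...,0]-.552)<.012)&(abs(T[...,1]-.4)<.13)&(T[...,2]>.08)&(T[...,2]<.118)
uv=np.c_[np.where(m)[::-1]];p=cast('top',uv,.102);
k=np.polyfit(p[:,1],p[:,0],1);print('rod yaw slope',k,p[:,1].min(),p[:,1].max(),np.polyval(k,.4),len(p))
# stand foot
m=(T[...,2]>.004)&(T[...,2]<.022)&(abs(T[...,1])<.16)&(T[...,0]>.5)&(h[...,1]>110)&(h[...,2]>120)
cv2.imwrite('pics/fm.png',m.astype(np.uint8)*255)
us=[u for u in range(285,358) if m[:,u].sum()>5]
fe=[(u,np.where(m[:,u])[0].max()+.5) for u in us];P=cast('top',fe,.012);k=np.polyfit(P[:,1],P[:,0],1);print('foot front',k,np.std(P[:,0]-np.polyval(k,P[:,1])))
for sgn in (0,1):
    vs=[v for v in range(195,217) if m[v].sum()>20]
    E=[((np.where(m[v])[0].min()-.5) if sgn==0 else np.where(m[v])[0].max()+.5,v) for v in vs];P=cast('top',E,.012);print('edge',np.median(P,0),np.std(P[:,1]))
# roof
m=(T[...,2]>.285)&(T[...,2]<.32)&(abs(T[...,1])<.16)&(T[...,0]<.66)&(h[...,1]>110)
us=[u for u in range(285,320) if m[:,u].sum()>3]
fe=[(u,np.where(m[:,u])[0].max()+.5) for u in us];print('roofz',np.median(T[m],0));P=cast('top',fe,.302);k=np.polyfit(P[:,1],P[:,0],1);print('roof front',k, np.percentile(cast('top',np.c_[np.where(m)[::-1]],.302)[:,1],[0,100]))
E
```

```text
side cam at [0.5586 1.1383 0.7735]
top cam at [0.493  0.1552 1.4649]
side blue 20 284 296 275 290 290.45 281.75 [0.5231 0.4143 0.1512]
  top face [0.5333 0.4102 0.155 ] 13
  block ((0.5162602663040161, 0.41106346249580383), (0.14980551600456238, 0.06432347744703293), 89.29784393310547) 1246
  seal (0.464, 0.146) 106 uv 307 313 239 256 [162.5 130.   12. ] [0.4666 0.1526 0.0396] 0.058382494678467005
  seal (0.477, 0.21) 79 uv 305 309 255 272 [152. 152. 140.] [0.4784 0.2147 0.0362] 0.05968130464326289
  seal (0.46, -0.182) 69 uv 302 306 179 193 [147. 126.  72.] [ 0.4629 -0.1808  0.0371] 0.059223560030463925
top blue 5 181 187 212 219 184.0 213.6 [0.5404 0.4054 0.1546]
  top face [0.5364 0.4016 0.155 ] 5
  block ((0.5160084366798401, 0.40334412455558777), (0.05385683849453926, 0.1437532901763916), 1.677701473236084) 697
  seal (0.464, 0.146) 28 uv 275 280 238 244 [200.5 180.  138.5] [0.4672 0.1445 0.0585] 0.06379736664864111
  seal (0.477, 0.21) 15 uv 254 258 235 238 [186. 178. 166.] [0.4799 0.2067 0.0583] 0.06618810655526967
  seal (0.46, -0.182) 44 uv 385 393 243 248 [156.  127.5  78.5] [ 0.4623 -0.186   0.0556] 0.06262810390382409
rod yaw slope [-0.0293  0.5659] 0.30118207519112267 0.508887749816332 0.5541818536356513 232
foot front [-0.0503  0.5348] 0.0013768367417259348
edge [0.5742 0.1401 0.012 ] 0.0011956398766038438
edge [ 0.5818 -0.1095  0.012 ] 0.0038521030829197942
roofz [0.6196 0.0601 0.3004]
roof front [-0.0321  0.6015] [-0.1055  0.1419]
```

```bash
python3 - <<'E'
from h import *
o=bot.get_obs();print(Ro.from_quat(o['tool_rot']).as_matrix())
b,e=load('pics/top0.npz');T=cloud('top',e)
for u,v in [(352,130),(380,95),(430,45),(518,285),(490,243),(540,370),(465,60),(340,400)]: print(u,v,T[v,u])
E
```

```text
[[-0.0007  0.9001  0.4357]
 [ 0.0014  0.4357 -0.9001]
 [-1.     -0.     -0.0016]]
352 130 [0.6162 0.0663 0.9036]
380 95 [0.6403 0.0476 0.9668]
430 45 [ 0.7375 -0.0374  0.8631]
518 285 [ 0.4091 -0.2955  0.5842]
490 243 [ 0.4817 -0.3763  0.29  ]
540 370 [ 0.2194 -0.4135  0.4474]
465 60 [ 0.8775 -0.2483  0.443 ]
340 400 [0.1483 0.0071 0.4543]
```

Emit:
step_arm --series '[{"y":4,"z":1},{"y":8,"z":3,"twist":6},{"y":12,"z":5,"x":1,"twist":12},{"y":16,"z":7,"x":3,"twist":18},{"y":20,"z":9,"x":5,"twist":24},{"y":24,"z":11,"x":7,"twist":30},{"y":28,"z":13,"x":9,"twist":36},{"y":32,"z":15,"x":10,"twist":42},{"y":36,"z":17,"x":11,"twist":48},{"y":40,"z":19,"x":12,"twist":54}]'

```text
$.series[0]: bad value
```

Emit:
step_arm --series '[{"x":0,"y":4,"z":1,"twist":0,"jaw":8.5},{"x":0,"y":8,"z":3,"twist":7,"jaw":8.5},{"x":0,"y":12,"z":5,"twist":14,"jaw":8.5},{"x":0,"y":16,"z":7,"twist":21,"jaw":8.5},{"x":0,"y":20,"z":9,"twist":28,"jaw":8.5},{"x":0,"y":24,"z":11,"twist":35,"jaw":8.5},{"x":2,"y":28,"z":12,"twist":42,"jaw":8.5},{"x":4,"y":32,"z":13,"twist":49,"jaw":8.5},{"x":6,"y":36,"z":14,"twist":56,"jaw":8.5},{"x":8,"y":40,"z":15,"twist":63,"jaw":8.5}]'

```text
clock: 0.98
eef_pos: [0.2843, -0.0744, 0.3747]
tool_rot: [0.005, 0.707, -0.006, 0.707]
ft_force: [0.6, 0.1, -0.1]
grip_width: 0.0852
```

Emit:
step_arm --series '[{"x":1,"y":3,"z":4,"twist":7,"jaw":8.5},{"x":2,"y":5,"z":8,"twist":14,"jaw":8.5},{"x":3,"y":7,"z":12,"twist":21,"jaw":8.5},{"x":4,"y":8,"z":16,"twist":28,"jaw":8.5},{"x":5,"y":8,"z":20,"twist":35,"jaw":8.5},{"x":6,"y":8,"z":24,"twist":42,"jaw":8.5},{"x":7,"y":8,"z":28,"twist":49,"jaw":8.5},{"x":7,"y":8,"z":32,"twist":56,"jaw":8.5},{"x":7,"y":8,"z":36,"twist":63,"jaw":8.5},{"x":7,"y":8,"z":40,"twist":63,"jaw":8.5}]'

```text
clock: 1.82
eef_pos: [0.3488, 0.0054, 0.5623]
tool_rot: [-0.373, 0.593, 0.358, 0.617]
ft_force: [0.5, -0.4, -0.5]
grip_width: 0.085
```

```bash
python3 - <<'E'
from h import *
o=bot.get_obs();print(o['eef_pos'],o['joint_pos']);print(Ro.from_quat(o['tool_rot']).as_matrix())
E
```

```text
[0.3488 0.0054 0.5623] [ 0.0158  0.0374  0.6552  2.149  -0.0002  0.5002]
[[ 0.0395 -0.8843  0.4653]
 [ 0.0004  0.4657  0.8849]
 [-0.9992 -0.0348  0.0188]]
```

Emit:
step_arm --series '[{"x":0,"y":0,"z":4,"twist":0,"jaw":8.5},{"x":0,"y":0,"z":8,"twist":7,"jaw":8.5},{"x":0,"y":0,"z":12,"twist":14,"jaw":8.5},{"x":0,"y":0,"z":12,"twist":21,"jaw":8.5}]'

```text
clock: 2.15
eef_pos: [0.3477, 0.0063, 0.5766]
tool_rot: [-0.483, 0.504, 0.453, 0.554]
ft_force: [0.4, -0.3, -0.1]
grip_width: 0.085
```

```bash
python3 - <<'E'
from h import *
o=bot.get_obs();print(o['eef_pos'],o['joint_pos']);print(Ro.from_quat(o['tool_rot']).as_matrix())
E
```

```text
[0.3477 0.0063 0.5766] [0.0054 0.0213 0.6812 2.1493 0.0145 0.1275]
[[ 0.0812 -0.9894  0.1202]
 [ 0.015   0.1218  0.9924]
 [-0.9966 -0.0788  0.0247]]
```

Emit:
step_arm --series '[{"x":0,"y":0,"z":20,"twist":7,"jaw":8.5},{"x":0,"y":0,"z":20,"twist":14,"jaw":8.5}]'

```text
clock: 2.32
eef_pos: [0.3475, 0.0082, 0.5896]
tool_rot: [0.552, -0.43, -0.506, -0.504]
ft_force: [-0.7, -0.2, 0.4]
grip_width: 0.0851
```

```bash
cat > st.py <<'E'
from h import *
o=bot.get_obs();R=Ro.from_quat(o['tool_rot']).as_matrix()
print(o['eef_pos'],o['joint_pos'],'t',o['clock'],'F',o['ft_force'],'w',o['grip_width']);print('toolx',R[:,0],'tooly',R[:,1],'tilt',np.degrees(np.arccos(-R[2,0])))
E
python3 st.py
```

```text
[0.3475 0.0082 0.5896] [-0.0069  0.0097  0.707   2.1498  0.0351 -0.1287] t 2.3167 F [-0.6648 -0.2009  0.4222] w 0.08511352996480712
toolx [ 0.1182  0.0343 -0.9924] tooly [-0.9851 -0.1214 -0.1215] tilt 7.068461372490932
```

Emit:
step_arm --series '[{"x":1,"y":3,"z":-2,"twist":4,"jaw":8.5},{"x":2,"y":7,"z":-4,"twist":8,"jaw":8.5},{"x":3,"y":11,"z":-6,"twist":12,"jaw":8.5},{"x":4,"y":15,"z":-8,"twist":16,"jaw":8.5},{"x":5,"y":19,"z":-10,"twist":20,"jaw":8.5},{"x":6,"y":23,"z":-12,"twist":24,"jaw":8.5},{"x":7,"y":27,"z":-14,"twist":28,"jaw":8.5},{"x":8,"y":31,"z":-16,"twist":31,"jaw":8.5},{"x":9,"y":35,"z":-18,"twist":34,"jaw":8.5},{"x":10,"y":39,"z":-18,"twist":34,"jaw":8.5}]'

```text
clock: 3.15
eef_pos: [0.4397, 0.3696, 0.4142]
tool_rot: [0.654, -0.251, -0.631, -0.334]
ft_force: [1.6, 0.6, 0.6]
grip_width: 0.085
```

Emit:
step_arm --series '[{"x":2,"y":3,"z":0,"twist":0,"jaw":8.5},{"x":4,"y":6,"z":0,"twist":0,"jaw":8.5},{"x":6,"y":9,"z":0,"twist":0,"jaw":8.5},{"x":8,"y":12,"z":0,"twist":0,"jaw":8.5},{"x":10,"y":14,"z":0,"twist":0,"jaw":8.5},{"x":12,"y":16,"z":0,"twist":0,"jaw":8.5},{"x":12,"y":16,"z":0,"twist":0,"jaw":8.5}]'

```text
clock: 3.73
eef_pos: [0.5402, 0.5122, 0.3842]
tool_rot: [0.656, -0.244, -0.627, -0.342]
ft_force: [-0.1, 0.1, -1.9]
grip_width: 0.0848
```

```bash
python3 st.py
```

```text
[0.5402 0.5122 0.3842] [0.7526 0.7766 1.2698 1.921  0.0151 0.04  ] t 3.7333 F [-0.1363  0.1094 -1.8927] w 0.08475215143939945
toolx [ 0.0937  0.1085 -0.9897] tooly [-0.7493 -0.6469 -0.1418] tilt 8.24060207906918
```

Emit:
step_arm --series '[{"x":4,"y":4,"z":0,"twist":0,"jaw":8.5},{"x":8,"y":8,"z":0,"twist":0,"jaw":8.5},{"x":12,"y":12,"z":0,"twist":0,"jaw":8.5}]'

```text
clock: 3.98
eef_pos: [0.5723, 0.5463, 0.346]
tool_rot: [0.66, -0.232, -0.621, -0.355]
ft_force: [-0.1, 1.1, 0.2]
grip_width: 0.0852
```

```bash
python3 st.py
```

```text
[0.5723 0.5463 0.346 ] [0.7566 0.8374 1.2754 1.826  0.0147 0.0464] t 3.9833 F [-0.0847  1.1114  0.1835] w 0.08517650769341009
toolx [ 0.1221  0.1354 -0.9832] tooly [-0.7462 -0.6406 -0.1809] tilt 10.508059806783718
```

Emit:
step_arm --series '[{"x":2,"y":2,"z":3,"twist":0,"jaw":8.5},{"x":4,"y":4,"z":6,"twist":0,"jaw":8.5},{"x":6,"y":6,"z":9,"twist":0,"jaw":8.5},{"x":8,"y":8,"z":12,"twist":0,"jaw":8.5}]'

```text
clock: 4.32
eef_pos: [0.5711, 0.548, 0.3743]
tool_rot: [0.664, -0.216, -0.613, -0.37]
ft_force: [0.2, -0.9, -0.0]
grip_width: 0.0852
```

```bash
python3 st.py
```

```text
[0.5711 0.548  0.3743] [0.7593 0.8028 1.2754 1.8147 0.0143 0.0502] t 4.3167 F [ 0.2411 -0.9121 -0.0435] w 0.08518118868460385
toolx [ 0.1546  0.1664 -0.9739] tooly [-0.7402 -0.6334 -0.2257] tilt 13.126055462656229
```

Emit:
step_arm --series '[{"x":15,"y":15,"z":20,"twist":0,"jaw":8.5},{"x":15,"y":15,"z":20,"twist":0,"jaw":8.5}]'

```text
clock: 4.48
eef_pos: [0.5764, 0.5553, 0.3902]
tool_rot: [0.668, -0.201, -0.606, -0.384]
ft_force: [0.9, 0.0, 0.8]
grip_width: 0.0851
```

Emit:
step_arm --series '[{"x":15,"y":15,"z":20,"twist":0,"jaw":8.5},{"x":15,"y":15,"z":20,"twist":0,"jaw":8.5}]'

```text
clock: 4.65
eef_pos: [0.5822, 0.5628, 0.4054]
tool_rot: [0.671, -0.185, -0.598, -0.397]
ft_force: [-0.8, -0.1, 0.4]
grip_width: 0.0849
```

```bash
python3 st.py
```

```text
[0.5822 0.5628 0.4054] [0.7634 0.7721 1.2754 1.7561 0.0135 0.0555] t 4.65 F [-0.8056 -0.0892  0.4186] w 0.08494820254365924
toolx [ 0.2165  0.226  -0.9498] tooly [-0.7237 -0.6158 -0.3115] tilt 18.237207729434818
```

Emit:
step_arm --series '[{"x":10,"y":10,"z":25,"twist":0,"jaw":8.5},{"x":10,"y":10,"z":25,"twist":0,"jaw":8.5}]'

```text
clock: 4.82
eef_pos: [0.5776, 0.5598, 0.4358]
tool_rot: [0.674, -0.171, -0.591, -0.409]
ft_force: [-0.3, 0.8, 0.9]
grip_width: 0.0848
```

Emit:
step_arm --series '[{"x":10,"y":10,"z":25,"twist":0,"jaw":8.5},{"x":10,"y":10,"z":25,"twist":0,"jaw":8.5}]'

```text
clock: 4.98
eef_pos: [0.5731, 0.5567, 0.4661]
tool_rot: [0.677, -0.156, -0.583, -0.422]
ft_force: [0.1, 0.3, -0.2]
grip_width: 0.085
```

Emit:
step_arm --series '[{"x":10,"y":10,"z":25,"twist":0,"jaw":8.5},{"x":10,"y":10,"z":25,"twist":0,"jaw":8.5}]'

```text
clock: 5.15
eef_pos: [0.57, 0.5548, 0.4935]
tool_rot: [0.679, -0.141, -0.574, -0.435]
ft_force: [0.0, 0.6, 0.3]
grip_width: 0.0852
```

Emit:
step_arm --series '[{"x":10,"y":10,"z":25,"twist":0,"jaw":8.5},{"x":10,"y":10,"z":25,"twist":0,"jaw":8.5}]'

```text
clock: 5.32
eef_pos: [0.5677, 0.5537, 0.519]
tool_rot: [0.681, -0.126, -0.566, -0.447]
ft_force: [0.6, -0.2, 0.6]
grip_width: 0.0852
```

```bash
python3 st.py
```

```text
[0.5677 0.5537 0.519 ] [0.7682 0.6374 1.2754 1.7211 0.0122 0.0619] t 5.3167 F [ 0.5782 -0.2107  0.5734] w 0.0852415620831156
toolx [ 0.3285  0.3344 -0.8833] tooly [-0.6773 -0.5684 -0.467 ] tilt 27.951857275830772
```

Emit:
step_arm --series '[{"x":10,"y":10,"z":25,"twist":0,"jaw":8.5},{"x":10,"y":10,"z":25,"twist":0,"jaw":8.5}]'

```text
clock: 5.48
eef_pos: [0.5661, 0.5532, 0.5431]
tool_rot: [0.683, -0.11, -0.557, -0.459]
ft_force: [-0.3, -0.3, 0.7]
grip_width: 0.0852
```

Emit:
step_arm --series '[{"x":-1,"y":-1.5,"z":-3,"twist":-7,"jaw":8.5},{"x":-2,"y":-3,"z":-6,"twist":-14,"jaw":8.5},{"x":-3,"y":-4.5,"z":-9,"twist":-21,"jaw":8.5},{"x":-4,"y":-6,"z":-12,"twist":-28,"jaw":7},{"x":-5,"y":-7.5,"z":-15,"twist":-35,"jaw":6},{"x":-6,"y":-9,"z":-18,"twist":-39,"jaw":5},{"x":-7,"y":-11,"z":-21,"twist":-39,"jaw":5},{"x":-8,"y":-13,"z":-24,"twist":-39,"jaw":5},{"x":-9,"y":-15,"z":-27,"twist":-39,"jaw":5},{"x":-9,"y":-15,"z":-27,"twist":-39,"jaw":5}]'

```text
clock: 6.32
eef_pos: [0.4639, 0.3884, 0.2522]
tool_rot: [0.612, -0.346, -0.374, -0.605]
ft_force: [-2.5, -3.8, -8.9]
grip_width: 0.0498
```

```bash
python3 st.py; python3 - <<'E'
from h import *
o=bot.get_obs(); im,d=bot.camera('wrist'); np.savez('pics/w1.npz',im=im,d=d,p=o['eef_pos'],q=o['tool_rot']); cv2.imwrite('pics/w1.png',im[:,:,::-1])
E
```

```text
[0.4639 0.3884 0.2522] [ 0.8729  0.1727 -0.1418  0.8957 -0.3561  0.7714] t 6.3167 F [-2.5171 -3.8167 -8.8923] w 0.04976930125894244
toolx [ 0.4796  0.0293 -0.877 ] tooly [-0.8766 -0.0284 -0.4804] tilt 28.719952185275194
```

View pics/w1.png

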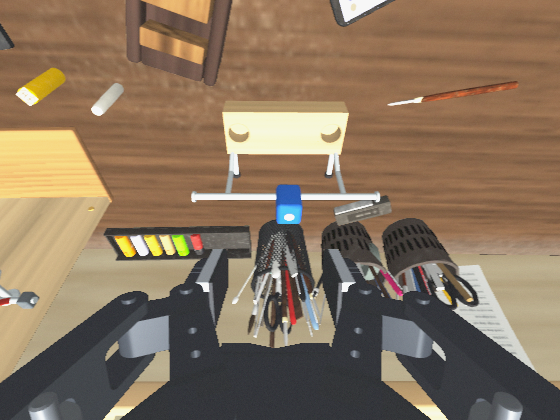

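```bash
cat >> h.py <<'E'
def wcast(p,q,uv,z):
    ci=bot.camera_info('wrist');K=ci['camera_matrix'];M=ci['mount'];Rt=Ro.from_quat(q).as_matrix()
    uv=np.atleast_2d(uv).astype(float)
    r=np.c_[(uv[:,0]-K[0,2])/K[0,0],(uv[:,1]-K[1,2])/K[1,1],np.ones(len(uv))]@M[:3,:3].T@Rt.T
    c=Rt@M[:3,3]+p
    return c+r*((z-c[2])/r[:,2])[:,None]
E
python3 - <<'E'
from h import *
z=np.load('pics/w1.npz');im,d,p,q=z['im'],z['d'],z['p'],z['q']
X=cloud('wrist',d,(p,q));h=cv2.cvtColor(im,cv2.COLOR_RGB2HSV)
m=(h[...,0]>105)&(h[...,0]<130)&(h[...,1]>150)&(abs(X[...,1]-.4)<.05)&(X[...,2]>.1)
v,u=np.where(m);print('blue',u.min(),u.max(),v.min(),v.max(),len(u))
t=m&(X[...,2]>.150);print('z',np.percentile(X[t][:,2],[5,50,95]));P=wcast(p,q,np.c_[np.where(t)[::-1]],.155);print('top face',cv2.minAreaRect(P[:,:2].astype(np.float32)),P.mean(0))
print('cloud top',np.median(X[t],0))
m=(abs(X[...,0]-.554)<.02)&(abs(X[...,1]-.403)<.13)&(X[...,2]>.088)&(X[...,2]<.112)
P=wcast(p,q,np.c_[np.where(m)[::-1]],.103);k=np.polyfit(P[:,1],P[:,0],1);print('rod',k,np.percentile(P[:,1],[0,1,99,100]),np.polyval(k,.4),np.median(X[m],0))
m=(abs(X[...,0]-.516)<.05)&(abs(X[...,1]-.403)<.09)&(X[...,2]>.023)&(X[...,2]<.04)&(h[...,1]>50)
P=wcast(p,q,np.c_[np.where(m)[::-1]],.03);print('block',cv2.minAreaRect(P[:,:2].astype(np.float32)))
for s in ((.464,.146),(.477,.21)):
    m=(np.hypot(X[...,0]-s[0],X[...,1]-s[1])<.02)&(X[...,2]>.05)&(X[...,2]<.08)
    print('seal',s,m.sum(),np.median(X[m],0) if m.any() else 0)
E
```

```text
blue 277 301 185 223 513
z [0.1505 0.1528 0.1546]
top face ((0.5153933167457581, 0.40364834666252136), (0.04497808963060379, 0.022294269874691963), 1.5038683414459229) [0.5158 0.4027 0.155 ]
cloud top [0.5155 0.4026 0.1528]
rod [-0.0281  0.5605] [0.2999 0.3016 0.5088 0.5113] 0.549207665537222 [0.5495 0.3904 0.1033]
block ((0.5124187469482422, 0.40422290563583374), (0.06029757857322693, 0.1441301703453064), 1.7839984893798828)
seal (0.464, 0.146) 346 [0.4633 0.1469 0.0576]
seal (0.477, 0.21) 153 [0.4747 0.2103 0.0585]
```

Emit:
step_arm --series '[{"x":0.2,"y":1.5,"z":0,"twist":0,"jaw":5},{"x":1.5,"y":1.5,"z":-2.5,"twist":0,"jaw":5},{"x":3,"y":1.5,"z":-5,"twist":0,"jaw":5},{"x":4.5,"y":1.5,"z":-7.7,"twist":0,"jaw":5},{"x":6,"y":1.5,"z":-10.5,"twist":0,"jaw":5},{"x":7.2,"y":1.5,"z":-12.5,"twist":0,"jaw":5},{"x":7.2,"y":1.5,"z":-12.7,"twist":0,"jaw":5},{"x":7.2,"y":1.5,"z":-12.7,"twist":0,"jaw":5}]'

```text
clock: 7.03
eef_pos: [0.5424, 0.4104, 0.1337]
tool_rot: [-0.61, 0.341, 0.373, 0.61]
ft_force: [0.2, -0.9, -0.5]
grip_width: 0.05
```

```bash
python3 st.py; python3 - <<'E'
from h import *
o=bot.get_obs(); im,d=bot.camera('wrist'); np.savez('pics/w2.npz',im=im,d=d,p=o['eef_pos'],q=o['tool_rot']); cv2.imwrite('pics/w2.png',im[:,:,::-1])
E
```

```text
[0.5424 0.4104 0.1337] [ 0.7908  0.3898 -0.1832  0.5949 -0.3255  0.692 ] t 7.0333 F [ 0.1836 -0.9425 -0.5233] w 0.050041958761068
toolx [ 0.4885  0.0392 -0.8717] tooly [-0.8717 -0.0216 -0.4895] tilt 29.347941169667195
```

View pics/w2.png

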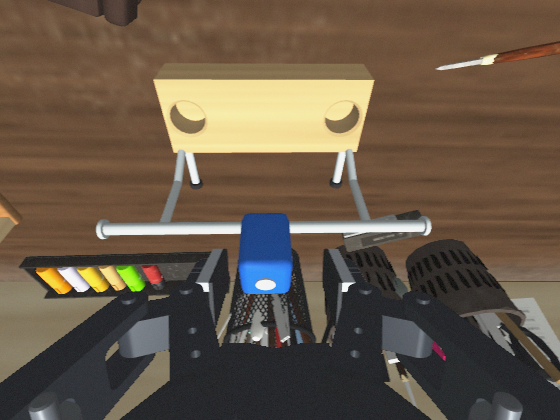

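```bash
python3 - <<'E'
from h import *
z=np.load('pics/w2.npz');im,d,p,q=z['im'],z['d'],z['p'],z['q']
X=cloud('wrist',d,(p,q));h=cv2.cvtColor(im,cv2.COLOR_RGB2HSV)
m=(h[...,0]>105)&(h[...,0]<130)&(h[...,1]>150)&(abs(X[...,1]-.4)<.05)&(X[...,2]>.1)
x=X[m];print('blue x,y,z pct',np.percentile(x,[1,5,50,95,99],axis=0))
m=(abs(X[...,0]-.554)<.02)&(abs(X[...,1]-.403)<.13)&(X[...,2]>.088)&(X[...,2]<.112)
P=wcast(p,q,np.c_[np.where(m)[::-1]],.103);k=np.polyfit(P[:,1],P[:,0],1);print('rod',k,np.percentile(P[:,1],[0,1,99,100]),np.polyval(k,.4),np.median(X[m],0))
m=(abs(X[...,0]-.516)<.05)&(abs(X[...,1]-.403)<.09)&(X[...,2]>.023)&(X[...,2]<.04)&(h[...,1]>50)
P=wcast(p,q,np.c_[np.where(m)[::-1]],.03);print('block',cv2.minAreaRect(P[:,:2].astype(np.float32)))
E
```

```text
blue x,y,z pct [[0.514  0.3925 0.1245]
 [0.5144 0.3936 0.1273]
 [0.5156 0.4037 0.1473]
 [0.5336 0.4141 0.1559]
 [0.5371 0.4152 0.1563]]
rod [-0.0275  0.5601] [0.2973 0.3002 0.5097 0.5125] 0.5491209742203726 [0.5497 0.3871 0.1032]
block ((0.5153506994247437, 0.40389853715896606), (0.06716657429933548, 0.14567866921424866), 0.3202977478504181)
```

Emit:
step_arm --series '[{"x":-0.5,"y":-0.55,"z":-0.7,"twist":0,"jaw":5},{"x":-0.5,"y":-0.55,"z":-0.7,"twist":0,"jaw":5},{"x":-0.5,"y":-0.55,"z":-0.7,"twist":0,"jaw":2},{"x":-0.5,"y":-0.55,"z":-0.7,"twist":0,"jaw":2},{"x":-0.5,"y":-0.55,"z":-0.7,"twist":0,"jaw":2},{"x":-0.5,"y":-0.55,"z":-0.7,"twist":0,"jaw":1},{"x":-0.5,"y":-0.55,"z":-0.7,"twist":0,"jaw":1}]'

```text
clock: 7.67
eef_pos: [0.538, 0.4059, 0.1299]
tool_rot: [-0.61, 0.339, 0.372, 0.612]
ft_force: [-2.0, 0.4, 6.7]
grip_width: 0.0233
```

```bash
python3 st.py
```

```text
[0.538  0.4059 0.1299] [ 0.7913  0.3808 -0.2112  0.5711 -0.3264  0.6911] t 7.6667 F [-1.9787  0.4226  6.6729] w 0.023323801113546868
toolx [ 0.4921  0.0417 -0.8696] tooly [-0.8697 -0.0211 -0.4932] tilt 29.5933746475956
```

Emit:
step_arm --series '[{"x":0,"y":0,"z":1,"twist":0,"jaw":1},{"x":0,"y":0,"z":2.5,"twist":0,"jaw":1},{"x":0,"y":0,"z":5,"twist":0,"jaw":1},{"x":-2,"y":0,"z":8,"twist":0,"jaw":1},{"x":-4,"y":0,"z":11,"twist":0,"jaw":1},{"x":-6,"y":0,"z":13,"twist":0,"jaw":1},{"x":-7,"y":-2,"z":14,"twist":0,"jaw":1},{"x":-8,"y":-4,"z":14,"twist":0,"jaw":1},{"x":-8,"y":-6,"z":14,"twist":0,"jaw":1},{"x":-8,"y":-6,"z":14,"twist":0,"jaw":1}]'

```text
clock: 8.5
eef_pos: [0.4564, 0.3426, 0.2698]
tool_rot: [-0.61, 0.341, 0.372, 0.611]
ft_force: [-1.9, -0.4, -2.5]
grip_width: 0.0231
```

```bash
python3 st.py; python3 - <<'E'
from h import *
o=bot.get_obs(); im,d=bot.camera('wrist'); np.savez('pics/w3.npz',im=im,d=d,p=o['eef_pos'],q=o['tool_rot']); cv2.imwrite('pics/w3.png',im[:,:,::-1])
E
```

```text
[0.4564 0.3426 0.2698] [ 0.8218  0.0717 -0.2207  0.8834 -0.3391  0.7219] t 8.5 F [-1.8853 -0.3587 -2.5048] w 0.023084585638555984
toolx [ 0.4907  0.0393 -0.8704] tooly [-0.8705 -0.0211 -0.4917] tilt 29.490655276689317
```

View pics/w3.png

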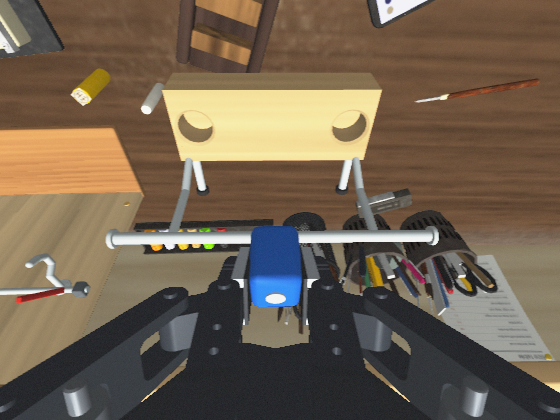

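Emit:
step_arm --series '[{"x":0,"y":-3,"z":0,"twist":0,"jaw":1},{"x":0,"y":-7,"z":0,"twist":0,"jaw":1},{"x":1,"y":-11,"z":0,"twist":0,"jaw":1},{"x":2,"y":-15,"z":0,"twist":0,"jaw":1},{"x":3,"y":-19,"z":0,"twist":0,"jaw":1},{"x":4,"y":-23,"z":-1,"twist":0,"jaw":1},{"x":5,"y":-27,"z":-2,"twist":0,"jaw":1},{"x":5,"y":-30,"z":-2,"twist":0,"jaw":1},{"x":5,"y":-32,"z":-2,"twist":0,"jaw":1},{"x":5,"y":-32.5,"z":-2,"twist":0,"jaw":1}]'

```text
clock: 9.38
eef_pos: [0.507, 0.0161, 0.2494]
tool_rot: [-0.608, 0.342, 0.371, 0.612]
ft_force: [-0.4, 0.5, -2.6]
grip_width: 0.0227
```

```bash
python3 st.py; python3 - <<'E'
from h import *
o=bot.get_obs(); im,d=bot.camera('wrist'); np.savez('pics/w4.npz',im=im,d=d,p=o['eef_pos'],q=o['tool_rot']); cv2.imwrite('pics/w4.png',im[:,:,::-1])
im,d=bot.camera('side');np.savez('pics/side4.npz',im=im,d=d); crop(im,200,360,90,290,'pics/s4.png',3)
im,d=bot.camera('top');np.savez('pics/top4.npz',im=im,d=d); crop(im,260,410,150,260,'pics/t4.png',4)
E
```

```text
[0.507  0.0161 0.2494] [ 0.0126 -0.1248 -0.4786  0.7041  0.0318 -0.005 ] t 9.3833 F [-0.3742  0.5275 -2.5776] w 0.02273564053279814
toolx [ 0.49    0.038  -0.8709] tooly [-0.8711 -0.016  -0.4908] tilt 29.43701486183084
```

View pics/w4.png

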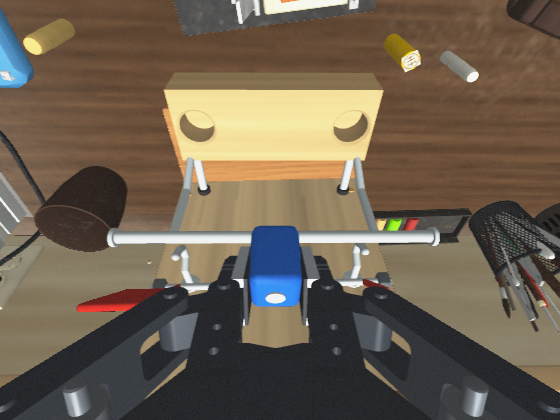

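View pics/s4.png

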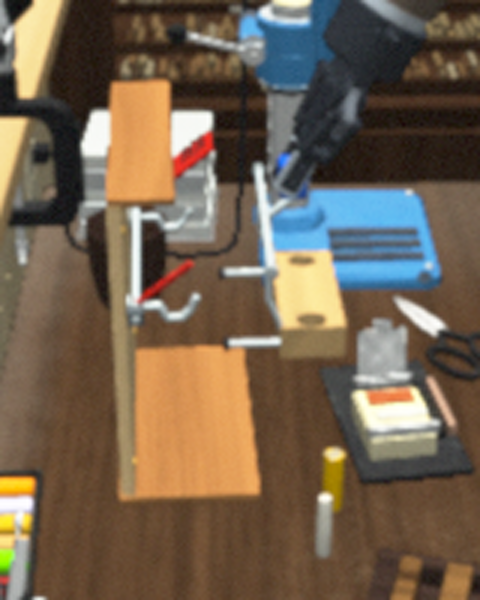

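View pics/t4.png

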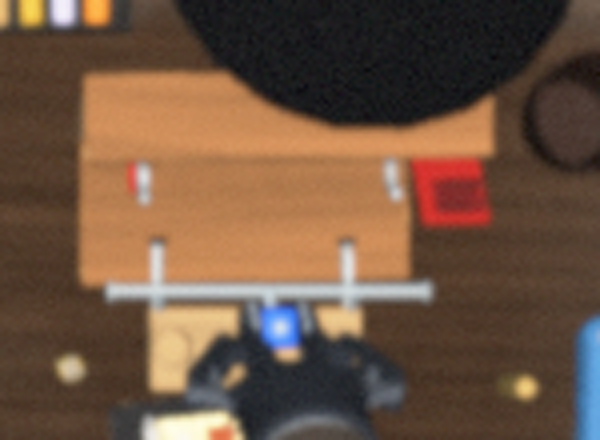

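```bash
cat > m4.py <<'E'
from h import *
import sys
z=np.load(sys.argv[1]);im,d,p,q=z['im'],z['d'],z['p'],z['q']
X=cloud('wrist',d,(p,q))
R=Ro.from_quat(q).as_matrix()
rx,rz=p[0]+.012,p[2]-.03
m=(abs(X[...,0]-rx)<.02)&(abs(X[...,1]-p[1])<.13)&(abs(X[...,2]-rz)<.014)
x=X[m];e=x[abs(x[:,1]-p[1])>.03]
k=np.polyfit(e[:,1],e[:,0],1);kz=np.polyfit(e[:,1],e[:,2],1)
print('rod surface: slope',k,'z',kz,'at centre',np.polyval(k,p[1]),np.polyval(kz,p[1]),'ends y',np.percentile(e[:,1],[0.5,99.5]))
for s in (1,-1):
    yc=.016+s*.084
    m=(abs(X[...,1]-yc)<.02)&(X[...,2]>.155)&(X[...,2]<.22)&(X[...,0]>rx+.015)&(X[...,0]<.635)
    x=X[m];v,u=np.where(m)
    print('hook',s,len(x)); 
    o=np.argsort(x[:,0])
    for i in o[::max(1,len(o)//14)]: print('   ',u[i],v[i],x[i])
E
python3 m4.py pics/w4.npz
python3 - <<'E'
from h import *
z=np.load('pics/w4.npz');crop(z['im'],90,460,200,320,'pics/w4c.png',2.1)
E
```

```text
rod surface: slope [-0.0266  0.5198] z [0.0145 0.2212] at centre 0.5193287419886331 0.22146416023249388 ends y [-0.0875  0.1193]
hook 1 648
    366 248 [0.5777 0.0991 0.1869]
    366 253 [0.5804 0.0989 0.1903]
    359 247 [0.5841 0.0958 0.1809]
    356 248 [0.597  0.098  0.1721]
    359 253 [0.6037 0.1023 0.1731]
    372 282 [0.6068 0.1081 0.2033]
    354 261 [0.6094 0.0975 0.1785]
    356 268 [0.6131 0.0991 0.1841]
    354 271 [0.6196 0.0988 0.1832]
    354 275 [0.6266 0.1004 0.1834]
    349 282 [0.6282 0.0942 0.1904]
    337 280 [0.6289 0.0828 0.1877]
    339 281 [0.6296 0.0848 0.1884]
    357 284 [0.6304 0.1026 0.1914]
    358 277 [0.6345 0.107  0.1809]
hook -1 441
    175 252 [ 0.5854 -0.0684  0.1853]
    178 251 [ 0.5877 -0.0669  0.1825]
    179 250 [ 0.5893 -0.0668  0.1802]
    181 248 [ 0.5908 -0.066   0.1768]
    184 246 [ 0.5956 -0.0653  0.1708]
    186 252 [ 0.6022 -0.0643  0.1728]
    188 253 [ 0.607  -0.0637  0.1704]
    185 257 [ 0.611  -0.067   0.1723]
    155 289 [ 0.6135 -0.0877  0.2053]
    186 264 [ 0.6155 -0.0659  0.1773]
    158 288 [ 0.6173 -0.0868  0.2021]
    186 272 [ 0.6192 -0.0653  0.184 ]
    173 286 [ 0.6248 -0.0763  0.1958]
    179 286 [ 0.6306 -0.0725  0.1924]
    205 284 [ 0.6348 -0.0488  0.1879]
```

View pics/w4c.png

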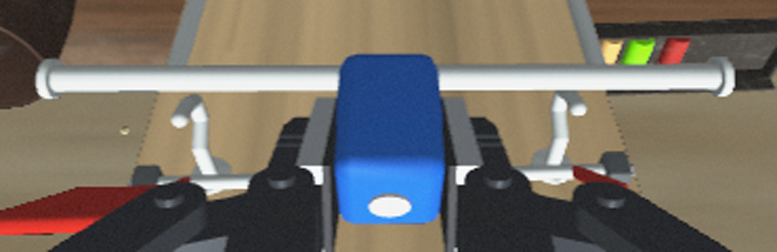

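Emit:
step_arm --series '[{"x":1.5,"y":0,"z":0,"twist":1,"jaw":1},{"x":3.5,"y":0,"z":0,"twist":1,"jaw":1},{"x":5.5,"y":0,"z":0,"twist":1,"jaw":1},{"x":7,"y":0,"z":0,"twist":1,"jaw":1},{"x":8,"y":0,"z":0,"twist":1,"jaw":1},{"x":8,"y":0,"z":0,"twist":1,"jaw":1},{"x":8,"y":0,"z":0,"twist":1,"jaw":1}]'

```text
clock: 10.12
eef_pos: [0.5837, 0.0215, 0.2442]
tool_rot: [0.61, -0.338, -0.383, -0.606]
ft_force: [-1.8, 0.3, -14.9]
grip_width: 0.0228
```

```bash
python3 st.py; python3 - <<'E'
from h import *
o=bot.get_obs(); im,d=bot.camera('wrist'); np.savez('pics/w5.npz',im=im,d=d,p=o['eef_pos'],q=o['tool_rot']); crop(im,90,460,180,320,'pics/w5.png',2.1)
im,d=bot.camera('side');np.savez('pics/side5.npz',im=im,d=d); crop(im,200,320,100,280,'pics/s5.png',3.3)
im,d=bot.camera('top');np.savez('pics/top5.npz',im=im,d=d); crop(im,260,410,150,260,'pics/t5.png',4)
E
python3 m4.py pics/w5.npz
```

```text
[0.5837 0.0215 0.2442] [ 0.0129  0.0445 -0.3263  0.6991  0.0458 -0.0252] t 10.1167 F [ -1.8019   0.3152 -14.901 ] w 0.02283180827214199
toolx [ 0.479   0.052  -0.8763] tooly [-0.8759 -0.0365 -0.481 ] tilt 28.80572391164016
rod surface: slope [-0.0547  0.5958] z [0.0152 0.2157] at centre 0.5946681425788339 0.21598698971044178 ends y [-0.1042  0.1253]
hook 1 248
    392 240 [0.6108 0.1076 0.2057]
    368 219 [0.6141 0.0971 0.1819]
    388 243 [0.6165 0.1072 0.2038]
    386 242 [0.6196 0.1077 0.2004]
    366 225 [0.6213 0.0976 0.1817]
    385 244 [0.6239 0.1089 0.1988]
    370 241 [0.6286 0.1002 0.1922]
    373 241 [0.6297 0.1033 0.1912]
    354 240 [0.6301 0.0882 0.1901]
    371 241 [0.6305 0.1021 0.1905]
    354 241 [0.631  0.0883 0.1904]
    370 242 [0.6313 0.1014 0.1909]
    379 243 [0.6318 0.1088 0.1914]
    372 243 [0.6322 0.1032 0.1912]
    365 243 [0.6329 0.0978 0.1907]
hook -1 443
    155 204 [ 0.6107 -0.0675  0.1737]
    110 242 [ 0.6122 -0.0878  0.2101]
    131 243 [ 0.6131 -0.0744  0.2099]
    132 244 [ 0.614  -0.074   0.2101]
    133 243 [ 0.6152 -0.0742  0.2082]
    134 243 [ 0.616  -0.074   0.2076]
    161 210 [ 0.6172 -0.0644  0.1736]
    133 241 [ 0.618  -0.0763  0.2042]
    136 244 [ 0.6189 -0.0739  0.2061]
    156 223 [ 0.6204 -0.0661  0.1845]
    153 224 [ 0.6223 -0.0689  0.1838]
    161 224 [ 0.6239 -0.0637  0.1822]
    143 242 [ 0.6262 -0.0732  0.1984]
    145 242 [ 0.6288 -0.073   0.1962]
    148 242 [ 0.6338 -0.0732  0.1922]
```

View pics/w5.png

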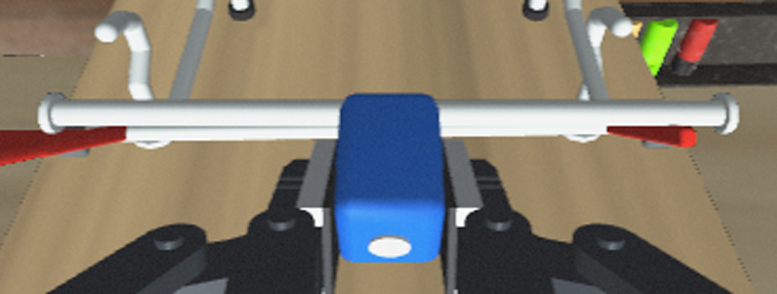

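View pics/s5.png

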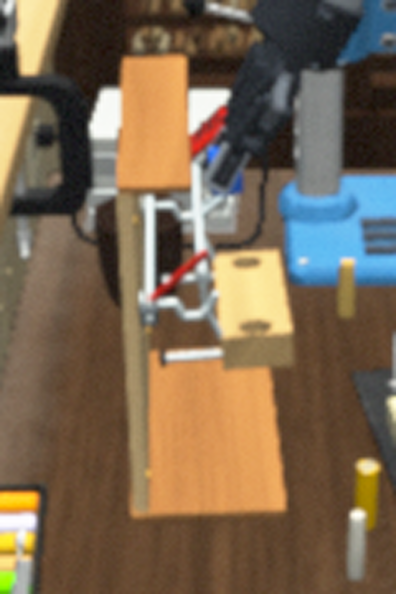

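View pics/t5.png

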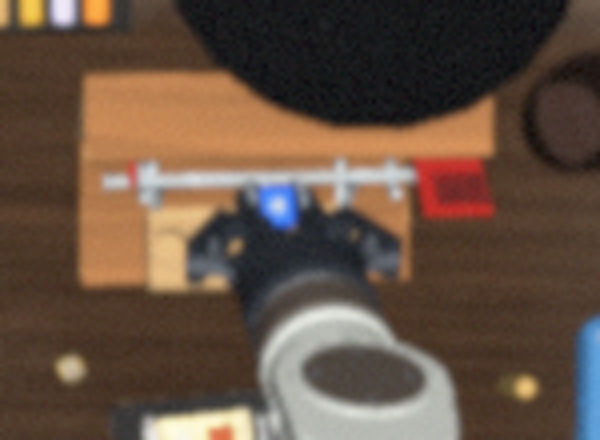

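Emit:
step_arm --series '[{"x":0,"y":-0.3,"z":-0.6,"twist":-0.3,"jaw":1},{"x":0.2,"y":-0.5,"z":-1.2,"twist":-0.6,"jaw":1},{"x":0.2,"y":-0.5,"z":-1.2,"twist":-0.6,"jaw":1},{"x":0.2,"y":-0.5,"z":-1.2,"twist":-0.6,"jaw":1}]'

```text
clock: 10.6
eef_pos: [0.5879, 0.016, 0.2361]
tool_rot: [-0.609, 0.338, 0.377, 0.61]
ft_force: [0.3, 0.8, -2.8]
grip_width: 0.0229
```

```bash
python3 st.py; python3 - <<'E'
from h import *
o=bot.get_obs(); im,d=bot.camera('wrist'); np.savez('pics/w6.npz',im=im,d=d,p=o['eef_pos'],q=o['tool_rot']); crop(im,90,460,180,320,'pics/w6.png',2.1)
im,d=bot.camera('side');np.savez('pics/side6.npz',im=im,d=d); crop(im,200,320,100,280,'pics/s6.png',3.3)
z=np.load('pics/w6.npz');p,q=z['p'],z['q'];X=cloud('wrist',z['d'],(p,q))
# rod inner portion
m=(abs(X[...,0]-p[0]-.012)<.02)&(abs(X[...,1]-p[1])<.06)&(abs(X[...,1]-p[1])>.03)&(abs(X[...,2]-p[2]+.03)<.014)
e=X[m];k=np.polyfit(e[:,1],e[:,0],1);kz=np.polyfit(e[:,1],e[:,2],1);print('rod',k,kz,np.polyval(k,.016),np.polyval(kz,.016),len(e))
E
python3 m4.py pics/w6.npz
```

```text
[0.5879 0.016  0.2361] [ 0.0037  0.054  -0.3431  0.6643  0.0456 -0.0236] t 10.6 F [ 0.2979  0.8006 -2.8016] w 0.022941973194997925
toolx [ 0.4869  0.0474 -0.8722] tooly [-0.8722 -0.0268 -0.4884] tilt 29.29007717508662
rod [-0.0478  0.5992] [0.0247 0.2076] 0.5984841017772761 0.2080024552175618 1177
rod surface: slope [-0.0463  0.6006] z [0.0114 0.2078] at centre 0.599838772311571 0.2079448442582153 ends y [-0.1107  0.1197]
hook 1 410
    404 247 [0.6151 0.1078 0.205 ]
    401 246 [0.6169 0.107  0.2027]
    400 247 [0.6189 0.1073 0.202 ]
    396 246 [0.6231 0.1072 0.1979]
    389 240 [0.6277 0.1064 0.1885]
    390 240 [0.6285 0.1077 0.1878]
    369 241 [0.6289 0.091  0.1886]
    388 244 [0.6293 0.1053 0.1912]
    390 243 [0.6296 0.1073 0.1899]
    372 245 [0.6299 0.0928 0.1918]
    384 244 [0.6304 0.1028 0.1903]
    373 244 [0.6309 0.0943 0.19  ]
    360 246 [0.6315 0.0839 0.1915]
    364 247 [0.6326 0.0873 0.1916]
    363 247 [0.634  0.0872 0.1905]
hook -1 301
    162 218 [ 0.615  -0.0645  0.1799]
    163 215 [ 0.6155 -0.0648  0.1763]
    159 217 [ 0.6162 -0.0675  0.1778]
    138 249 [ 0.6167 -0.0741  0.2069]
    158 222 [ 0.6174 -0.0675  0.1817]
    160 225 [ 0.618  -0.0656  0.1841]
    161 223 [ 0.6187 -0.0657  0.1815]
    139 247 [ 0.6193 -0.0753  0.2032]
    159 227 [ 0.6202 -0.0668  0.1841]
    164 226 [ 0.6217 -0.0641  0.1817]
    144 249 [ 0.6241 -0.0738  0.2012]
    146 247 [ 0.6257 -0.0736  0.1982]
    148 250 [ 0.6292 -0.0732  0.1982]
    151 248 [ 0.6324 -0.073   0.194 ]
    153 247 [ 0.6348 -0.0729  0.1912]
```

View pics/w6.png

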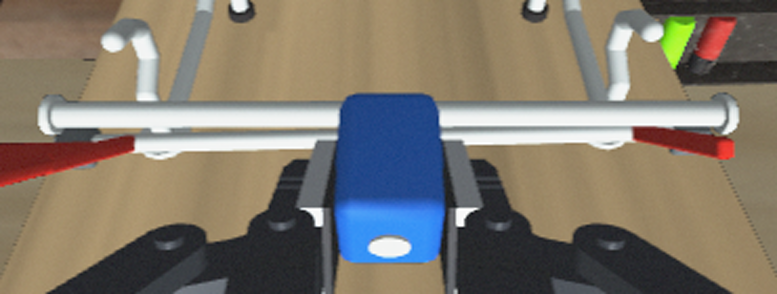

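View pics/s6.png

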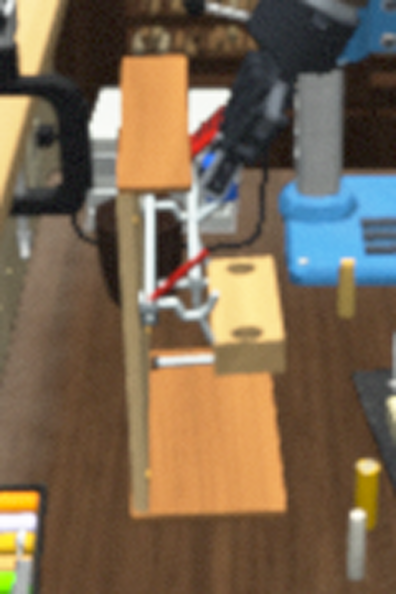

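Emit:
step_arm --series '[{"x":0,"y":0,"z":-0.8,"twist":0,"jaw":1},{"x":0,"y":0,"z":-1.6,"twist":0,"jaw":1},{"x":0,"y":0,"z":-2.3,"twist":0,"jaw":1},{"x":0,"y":0,"z":-2.8,"twist":0,"jaw":1},{"x":0,"y":0,"z":-2.8,"twist":0,"jaw":1}]'

```text
clock: 11.12
eef_pos: [0.5877, 0.016, 0.208]
tool_rot: [-0.61, 0.338, 0.377, 0.61]
ft_force: [-2.4, 0.6, 2.6]
grip_width: 0.0231
```

```bash
cat > look.py <<'E'
from h import *
import sys
n=sys.argv[1]
o=bot.get_obs(); im,d=bot.camera('wrist'); np.savez(f'pics/w{n}.npz',im=im,d=d,p=o['eef_pos'],q=o['tool_rot']); cv2.imwrite(f'pics/w{n}.png',im[...,::-1])
im,d=bot.camera('side');np.savez(f'pics/side{n}.npz',im=im,d=d); crop(im,200,320,100,280,f'pics/s{n}.png',3.3)
E
python3 st.py;python3 look.py 7;  python3 - <<'E'
from h import *
z=np.load('pics/w7.npz');p,q=z['p'],z['q'];X=cloud('wrist',z['d'],(p,q))
m=(abs(X[...,0]-p[0]-.012)<.02)&(abs(X[...,1]-p[1])<.06)&(abs(X[...,1]-p[1])>.03)&(abs(X[...,2]-p[2]+.03)<.014)
e=X[m];k=np.polyfit(e[:,1],e[:,0],1);kz=np.polyfit(e[:,1],e[:,2],1);print('rod',k,kz,np.polyval(k,.016),np.polyval(kz,.016),len(e))
E
```

```text
[0.5877 0.016  0.208 ] [ 0.0039  0.0779 -0.3956  0.5877  0.0452 -0.0236] t 11.1167 F [-2.4483  0.5953  2.5661] w 0.02306560788194647
toolx [ 0.4871  0.0471 -0.8721] tooly [-0.8721 -0.027  -0.4886] tilt 29.302214729328973
rod [-0.0463  0.599 ] [0.0228 0.1795] 0.5982874295823498 0.17990260572192635 1182
```

View pics/w7.png

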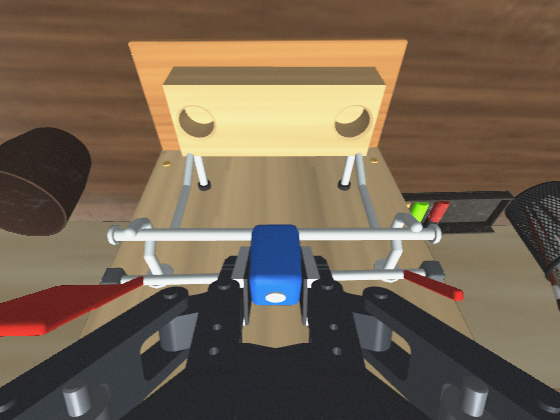

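View pics/s7.png

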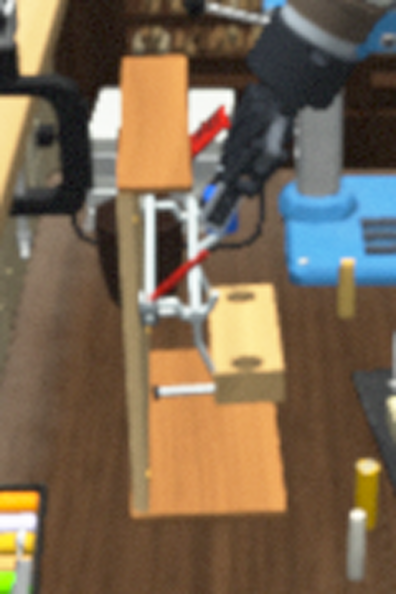

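Emit:
step_arm --series '[{"x":0,"y":0,"z":-0.2,"twist":0,"jaw":1},{"x":0,"y":0,"z":-0.3,"twist":0,"jaw":1},{"x":0,"y":0,"z":-0.3,"twist":0,"jaw":2.8},{"x":0,"y":0,"z":-0.3,"twist":0,"jaw":3.5},{"x":0,"y":0,"z":-0.3,"twist":0,"jaw":5},{"x":0,"y":0,"z":-0.3,"twist":0,"jaw":5}]'

```text
clock: 11.72
eef_pos: [0.5878, 0.016, 0.2047]
tool_rot: [-0.609, 0.339, 0.377, 0.61]
ft_force: [-0.7, 0.3, -0.6]
grip_width: 0.0501
```

```bash
python3 st.py;python3 look.py 8;  python3 - <<'E'
from h import *
z=np.load('pics/w8.npz');p,q=z['p'],z['q'];X=cloud('wrist',z['d'],(p,q))
m=(abs(X[...,0]-.6)<.02)&(abs(X[...,1]-p[1])<.06)&(abs(X[...,1]-p[1])>.03)&(abs(X[...,2]-.178)<.014)
e=X[m];k=np.polyfit(e[:,1],e[:,0],1);kz=np.polyfit(e[:,1],e[:,2],1);print('rod',k,kz,np.polyval(k,.016),np.polyval(kz,.016),len(e))
E
```

```text
[0.5878 0.016  0.2047] [ 0.0037  0.0815 -0.4007  0.5797  0.0455 -0.0237] t 11.7167 F [-0.6599  0.2644 -0.5835] w 0.050071087504908095
toolx [ 0.4866  0.0473 -0.8724] tooly [-0.8724 -0.0269 -0.4881] tilt 29.266881862390075
rod [-0.048   0.5985] [0.0003 0.1785] 0.5977716648977905 0.17851931719270936 1171
```

View pics/w8.png

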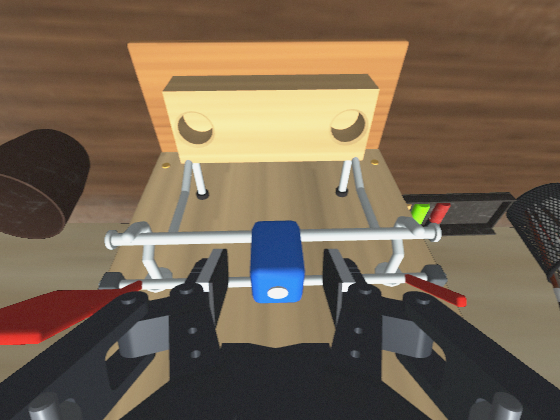

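View pics/s8.png

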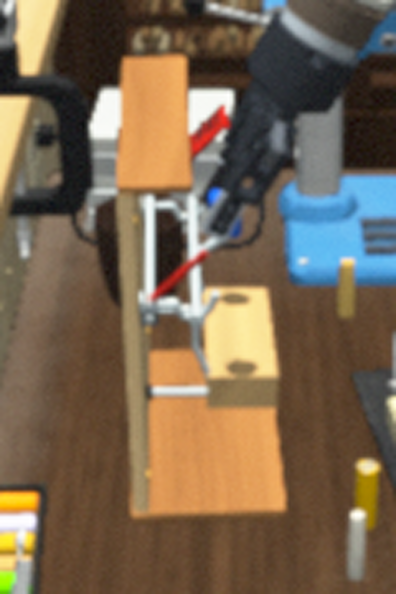

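Emit:
step_arm --series '[{"x":-1,"y":-0.1,"z":1.8,"twist":0,"jaw":5},{"x":-2.5,"y":-0.2,"z":4.5,"twist":0,"jaw":5},{"x":-4,"y":-0.4,"z":7.2,"twist":0,"jaw":5},{"x":-5.5,"y":-0.5,"z":9.8,"twist":0,"jaw":4},{"x":-5.5,"y":-3,"z":10.5,"twist":0,"jaw":2},{"x":-5,"y":-6,"z":10.5,"twist":0,"jaw":0},{"x":-4,"y":-9,"z":10.5,"twist":0,"jaw":0},{"x":-3,"y":-11.5,"z":10.5,"twist":0,"jaw":0},{"x":-2,"y":-12.2,"z":10,"twist":0,"jaw":0},{"x":-2,"y":-12.2,"z":10,"twist":0,"jaw":0}]'

```text
clock: 12.65
eef_pos: [0.5687, -0.1084, 0.3036]
tool_rot: [-0.609, 0.34, 0.376, 0.61]
ft_force: [-0.5, 0.1, -0.3]
grip_width: -0.0002
```

```bash
python3 st.py;python3 look.py 9;  python3 - <<'E'
from h import *
im,d=bot.camera('top');np.savez('pics/top9.npz',im=im,d=d); crop(im,260,410,150,260,'pics/t9.png',4)
z=np.load('pics/w9.npz');p,q=z['p'],z['q'];X=cloud('wrist',z['d'],(p,q));h=cv2.cvtColor(z['im'],cv2.COLOR_RGB2HSV)
m=((h[...,0]<8)|(h[...,0]>172))&(h[...,1]>150)&(abs(X[...,0]-.6)<.06)&(abs(X[...,1]+.1)<.05)&(X[...,2]>.17)
x=X[m];print(len(x),np.percentile(x,[1,5,50,95,99],axis=0))
k=np.polyfit(x[:,0],x[:,2],1);print(k,np.polyval(k,[.58,.59,.6]))
v,u=np.where(m);print(u.min(),u.max(),v.min(),v.max())
E
```

```text
[ 0.5687 -0.1084  0.3036] [-0.2825  0.0155 -0.199   0.8768  0.1802 -0.2741] t 12.65 F [-0.5099  0.1044 -0.3061] w -0.00022391262128005563
toolx [ 0.4858  0.0456 -0.8729] tooly [-0.873  -0.0239 -0.4872] tilt 29.207627432417773
563 [[ 0.5715 -0.1188  0.2299]
 [ 0.5718 -0.1171  0.2475]
 [ 0.5739 -0.0979  0.2504]
 [ 0.58   -0.0788  0.252 ]
 [ 0.5998 -0.0773  0.2526]]
[-0.668   0.6339] [0.2464 0.2397 0.2331]
258 320 197 208
```

View pics/w9.png

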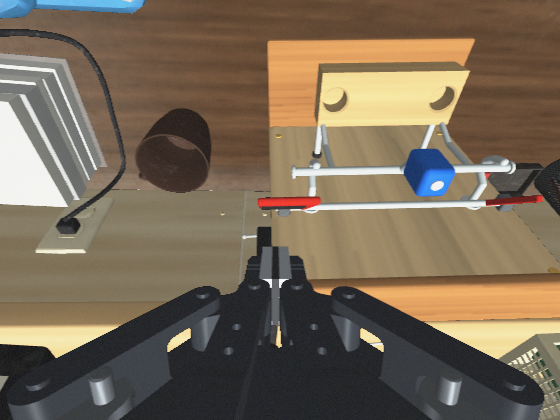

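View pics/s9.png

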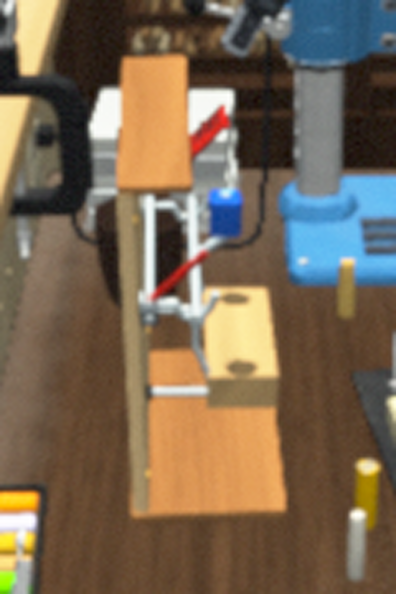

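View pics/t9.png

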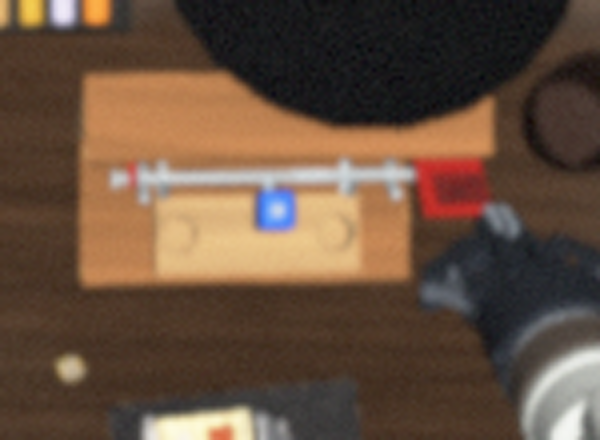

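Emit:
step_arm --series '[{"x":0.6,"y":0.9,"z":-1,"twist":0,"jaw":0},{"x":1.7,"y":1,"z":-3,"twist":0,"jaw":0},{"x":2.8,"y":1,"z":-5,"twist":0,"jaw":0},{"x":2.8,"y":1,"z":-5.2,"twist":0,"jaw":0},{"x":2.8,"y":1,"z":-5.2,"twist":0,"jaw":0}]'

```text
clock: 13.22
eef_pos: [0.594, -0.0943, 0.2504]
tool_rot: [-0.608, 0.339, 0.379, 0.609]
ft_force: [-0.6, 0.5, 0.4]
grip_width: -0.0004
```

```bash
python3 st.py;python3 look.py 10
```

```text
[ 0.594  -0.0943  0.2504] [-0.2395  0.0881 -0.2609  0.7409  0.1633 -0.24  ] t 13.2167 F [-0.5901  0.4684  0.3837] w -0.0004264348358509925
toolx [ 0.482   0.0496 -0.8748] tooly [-0.8748 -0.0278 -0.4836] tilt 28.982636434013415
```

View pics/w10.png

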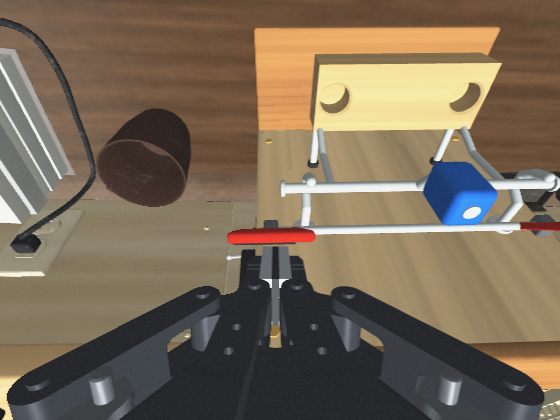

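Emit:
step_arm --series '[{"x":0.7,"y":-0.3,"z":-0.8,"twist":0,"jaw":0},{"x":0.4,"y":-0.3,"z":-1.4,"twist":0,"jaw":0},{"x":0,"y":-0.3,"z":-1.9,"twist":0,"jaw":0},{"x":-0.3,"y":-0.3,"z":-2.5,"twist":0,"jaw":0},{"x":-0.6,"y":-0.3,"z":-3.1,"twist":0,"jaw":0},{"x":-0.9,"y":-0.3,"z":-3.7,"twist":0,"jaw":0},{"x":-1.1,"y":-0.3,"z":-4.3,"twist":0,"jaw":0},{"x":-1.2,"y":-0.3,"z":-4.9,"twist":0,"jaw":0},{"x":-1.2,"y":-0.3,"z":-5.4,"twist":0,"jaw":0},{"x":-1.2,"y":-0.3,"z":-5.5,"twist":0,"jaw":0}]'

```text
clock: 14.15
eef_pos: [0.5825, -0.0979, 0.1967]
tool_rot: [-0.609, 0.339, 0.378, 0.61]
ft_force: [-0.4, -0.4, 0.3]
grip_width: -0.0
```

```bash
python3 st.py;python3 look.py 11
```

```text
[ 0.5825 -0.0979  0.1967] [-0.2533  0.1112 -0.3849  0.5928  0.1693 -0.2515] t 14.15 F [-0.3896 -0.417   0.3343] w -4.860018469928124e-05
toolx [ 0.4845  0.0487 -0.8735] tooly [-0.8735 -0.0273 -0.486 ] tilt 29.13728225569047
```

View pics/w11.png

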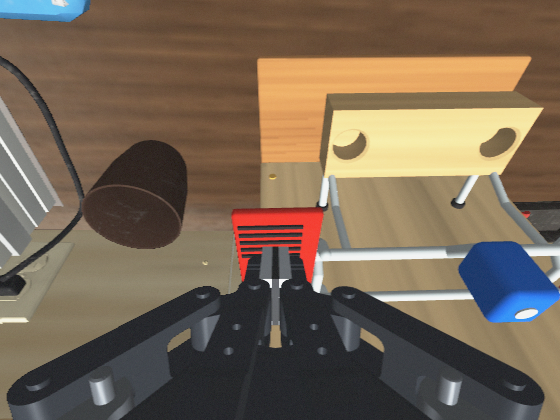

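View pics/s11.png

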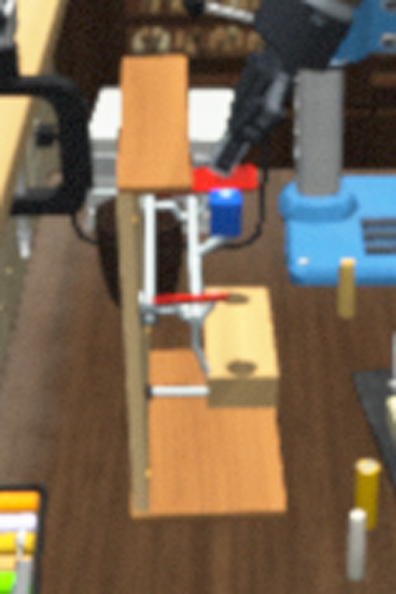

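Emit:
step_arm --series '[{"x":0,"y":0,"z":-0.4,"twist":0,"jaw":0},{"x":0,"y":0,"z":-0.8,"twist":0,"jaw":0},{"x":0,"y":0,"z":-1.1,"twist":0,"jaw":0},{"x":0,"y":0,"z":-1.1,"twist":0,"jaw":0}]'

```text
clock: 14.58
eef_pos: [0.5847, -0.0983, 0.1928]
tool_rot: [0.611, -0.336, -0.375, -0.611]
ft_force: [-20.3, 2.3, 28.2]
grip_width: 0.0001
```

```bash
python3 st.py;python3 look.py 12
```

```text
[ 0.5847 -0.0983  0.1928] [-0.2538  0.1147 -0.3978  0.5665  0.1709 -0.2514] t 14.5833 F [-20.3259   2.2713  28.1735] w 0.00014552133463667925
toolx [ 0.4931  0.0478 -0.8687] tooly [-0.8686 -0.028  -0.4946] tilt 29.69722548507239
```

View pics/s12.png

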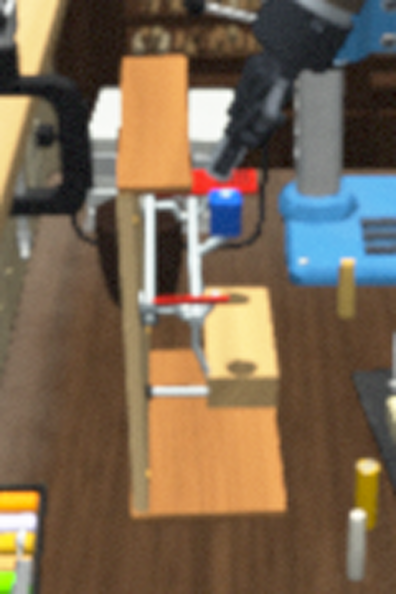

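Emit:
step_arm --series '[{"x":-0.5,"y":0,"z":1.5,"twist":0,"jaw":0},{"x":-2,"y":0,"z":4.5,"twist":0,"jaw":0},{"x":-4.5,"y":0,"z":7.5,"twist":0,"jaw":0},{"x":-8,"y":0.5,"z":8.5,"twist":0,"jaw":0},{"x":-12,"y":1,"z":8,"twist":0,"jaw":0},{"x":-15,"y":3,"z":7,"twist":0,"jaw":2},{"x":-16,"y":6.5,"z":6,"twist":0,"jaw":4},{"x":-16,"y":10.5,"z":5,"twist":0,"jaw":4.5},{"x":-16,"y":14.5,"z":4,"twist":0,"jaw":4.5},{"x":-16,"y":18.5,"z":3,"twist":0,"jaw":4.5}]'

```text
clock: 15.52
eef_pos: [0.4245, 0.0878, 0.2236]
tool_rot: [-0.611, 0.335, 0.373, 0.612]
ft_force: [1.4, -0.8, -0.4]
grip_width: 0.0452
```

Emit:
step_arm --series '[{"x":0,"y":3,"z":-1,"twist":0,"jaw":4.5},{"x":0,"y":5,"z":-2,"twist":0,"jaw":4.5},{"x":0,"y":5,"z":-2,"twist":0,"jaw":4.5},{"x":0,"y":5,"z":-2,"twist":0,"jaw":4.5}]'

```text
clock: 15.85
eef_pos: [0.4238, 0.139, 0.2028]
tool_rot: [0.612, -0.335, -0.375, -0.611]
ft_force: [-0.3, -0.1, -0.4]
grip_width: 0.0451
```

```bash
python3 st.py;python3 look.py 13; python3 - <<'E'
from h import *
z=np.load('pics/w13.npz');p,q=z['p'],z['q'];im=z['im'];X=cloud('wrist',z['d'],(p,q));h=cv2.cvtColor(im,cv2.COLOR_RGB2HSV)
for s in ((.464,.146),(.476,.21)):
    m=(np.hypot(X[...,0]-s[0],X[...,1]-s[1])<.02)&(X[...,2]>.008)&(X[...,2]<.08)
    x=X[m];t=x[x[:,2]>np.percentile(x[:,2],97)-.004]
    uv=np.c_[np.where(m&(X[...,2]>.053))[::-1]]
    (c,r)=cv2.minEnclosingCircle(wcast(p,q,uv,.057 if s[0]<.47 else .06)[:,:2].astype(np.float32))
    print(s,m.sum(),np.median(im[m],0),'z',np.percentile(x[:,2],[50,97,100]),'top c',t.mean(0),c,r,'y ext',np.percentile(x[:,1],[1,50,99]),'x',np.percentile(x[:,0],[1,50,99]))
E
```

```text
[0.4238 0.139  0.2028] [ 0.4265 -0.2072 -0.6719  0.6086 -0.1612  0.3431] t 15.85 F [-0.3012 -0.0764 -0.4352] w 0.045113296908395
toolx [ 0.4953  0.0487 -0.8674] tooly [-0.8673 -0.0294 -0.4969] tilt 29.843792505054815
(0.464, 0.146) 597 [168. 135.  23.] z [0.0461 0.0587 0.0596] top c [0.4634 0.1441 0.0578] (0.46378955245018005, 0.14413169026374817) 0.010328182950615883 y ext [0.1363 0.1439 0.1522] x [0.4556 0.4584 0.4718]
(0.476, 0.21) 387 [162. 159. 148.] z [0.0408 0.0607 0.0611] top c [0.4753 0.2076 0.0595] (0.4735277593135834, 0.2060139775276184) 0.008167167194187641 y ext [0.202  0.2063 0.2128] x [0.4701 0.4722 0.4805]
```

View pics/w13.png

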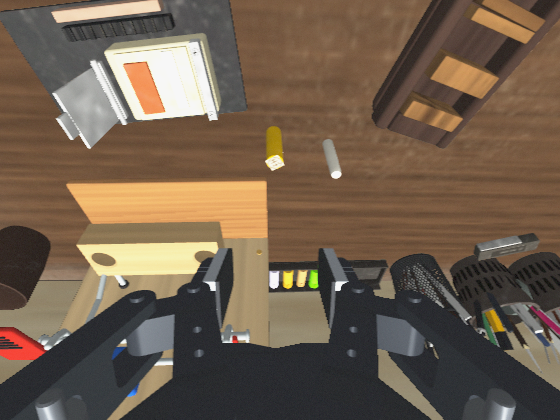

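View pics/s13.png

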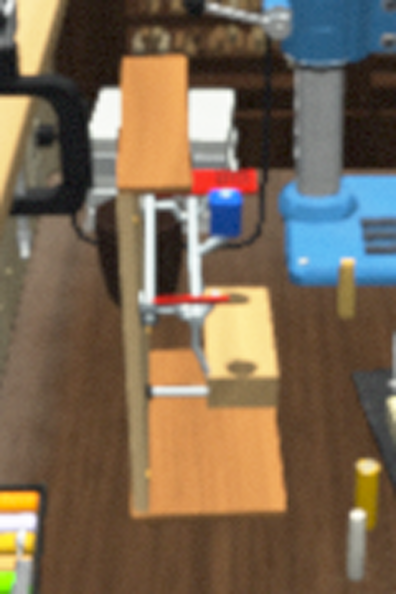

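Emit:
step_arm --series '[{"x":0,"y":0.1,"z":-3,"twist":0,"jaw":4.5},{"x":0,"y":0.1,"z":-6,"twist":0,"jaw":4.5},{"x":0.3,"y":0.2,"z":-8.6,"twist":0,"jaw":4.5},{"x":1.6,"y":0.3,"z":-11,"twist":0,"jaw":4.5},{"x":2.9,"y":0.4,"z":-13.3,"twist":0,"jaw":4.5},{"x":4,"y":0.5,"z":-15.2,"twist":0,"jaw":4.5},{"x":4.8,"y":0.6,"z":-16.5,"twist":0,"jaw":4.5},{"x":5,"y":0.6,"z":-16.8,"twist":0,"jaw":4.5},{"x":5,"y":0.6,"z":-16.8,"twist":0,"jaw":4.5},{"x":5,"y":0.6,"z":-16.8,"twist":0,"jaw":4.5}]'

```text
clock: 16.78
eef_pos: [0.475, 0.1426, 0.0364]
tool_rot: [-0.611, 0.336, 0.372, 0.613]
ft_force: [-0.7, -0.1, -0.2]
grip_width: 0.0451
```

```bash
python3 st.py;python3 look.py 14; python3 - <<'E'
from h import *
z=np.load('pics/w14.npz');p,q=z['p'],z['q'];im=z['im'];X=cloud('wrist',z['d'],(p,q))
m=(np.hypot(X[...,0]-.464,X[...,1]-.144)<.016)&(X[...,2]>.02)&(X[...,2]<.08)
x=X[m];print(m.sum(),'z',np.percentile(x[:,2],[50,97,100]),'y',np.percentile(x[:,1],[1,50,99]),'x',np.percentile(x[:,0],[1,50,99]))
E
```

```text
[0.475  0.1426 0.0364] [ 0.3776  0.2012 -0.8511  0.0129 -0.1406  0.3048] t 16.7833 F [-0.7126 -0.1212 -0.1609] w 0.045052940034510325
toolx [ 0.4974  0.0465 -0.8663] tooly [-0.8664 -0.024  -0.4987] tilt 29.9705155787406
2553 z [0.0463 0.0584 0.0589] y [0.1356 0.1433 0.1519] x [0.4557 0.4581 0.4717]
```

View pics/w14.png

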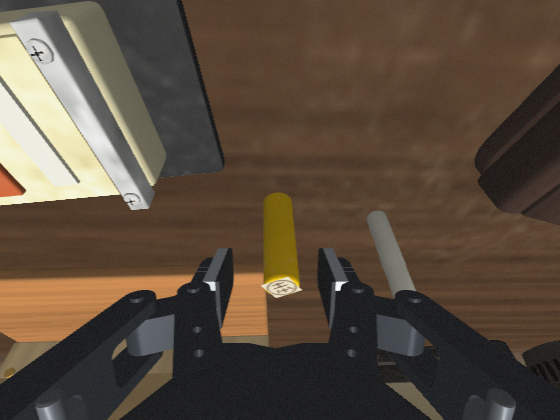

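Emit:
step_arm --series '[{"x":-0.1,"y":0.2,"z":-0.2,"twist":0,"jaw":4.5},{"x":-0.1,"y":0.2,"z":-0.2,"twist":0,"jaw":3},{"x":-0.1,"y":0.2,"z":-0.2,"twist":0,"jaw":2},{"x":-0.1,"y":0.2,"z":-0.2,"twist":0,"jaw":1},{"x":-0.1,"y":0.2,"z":-0.2,"twist":0,"jaw":1},{"x":-0.1,"y":0.2,"z":-0.2,"twist":0,"jaw":1},{"x":-0.1,"y":0.2,"z":-0.2,"twist":0,"jaw":1}]'

```text
clock: 17.47
eef_pos: [0.4747, 0.1456, 0.0359]
tool_rot: [-0.611, 0.334, 0.372, 0.613]
ft_force: [-3.0, -0.3, 5.9]
grip_width: 0.0148
```

Emit:
step_arm --series '[{"x":0,"y":0,"z":1,"twist":0,"jaw":0.8},{"x":0,"y":0,"z":3,"twist":0,"jaw":0.8},{"x":0,"y":0,"z":6,"twist":0,"jaw":0.8},{"x":0,"y":0,"z":9,"twist":0,"jaw":0.8},{"x":0,"y":-1,"z":11,"twist":0,"jaw":0.8},{"x":0,"y":-3,"z":12,"twist":0,"jaw":0.8},{"x":0,"y":-5,"z":12,"twist":0,"jaw":0.8},{"x":0,"y":-6,"z":12,"twist":0,"jaw":0.8},{"x":0,"y":-6,"z":12,"twist":0,"jaw":0.8},{"x":0,"y":-6,"z":12,"twist":0,"jaw":0.8}]'

```text
clock: 18.3
eef_pos: [0.4744, 0.0852, 0.1557]
tool_rot: [-0.611, 0.334, 0.372, 0.614]
ft_force: [0.2, -0.4, -0.1]
grip_width: 0.0147
```

```bash
python3 st.py;python3 look.py 15
```

```text
[0.4744 0.0852 0.1557] [ 0.2156 -0.0805 -0.7175  0.4111 -0.0604  0.1633] t 18.3 F [ 0.1747 -0.3985 -0.0702] w 0.014674341727459551
toolx [ 0.4997  0.0476 -0.8649] tooly [-0.8651 -0.0233 -0.5011] tilt 30.127809774442238
```

View pics/w15.png

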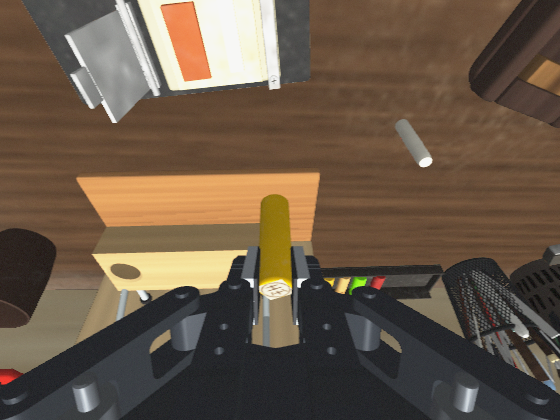

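View pics/s15.png

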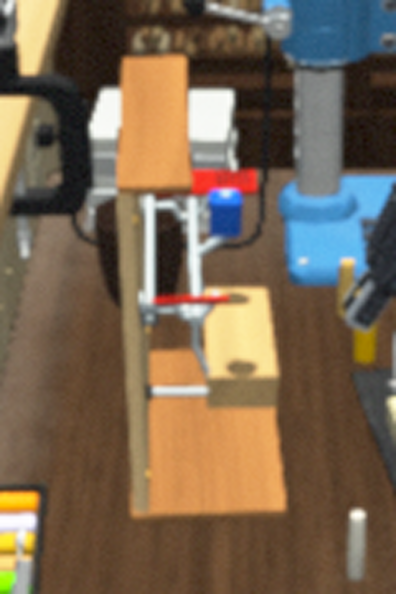

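```bash
python3 - <<'E'
from h import *
# block top outline from wrist images & hole
for n in (8,9,12):
    z=np.load(f'pics/w{n}.npz');p,q=z['p'],z['q'];im=z['im'];X=cloud('wrist',z['d'],(p,q))
    m=(abs(X[...,2]-.106)<.004)&(abs(X[...,0]-.56)<.045)&(abs(X[...,1]-.016)<.09)
    mm=m.astype(np.uint8);cs,_=cv2.findContours(mm,cv2.RETR_CCOMP,cv2.CHAIN_APPROX_NONE)
    P=wcast(p,q,np.c_[np.where(m)[::-1]],.106)[:,:2].astype(np.float32)
    print(n,m.sum(),'z',np.median(X[m][:,2]),cv2.minAreaRect(P))
    for c in cs:
        if 15<len(c)<400:
            Q=wcast(p,q,c[:,0],.106)[:,:2].astype(np.float32)
            (cc,r)=cv2.minEnclosingCircle(Q)
            if .008<r<.018: print('   hole',cc,r,len(c))
    crop(im,130,420,60,180,f'pics/hole{n}.png',2.7)
z=np.load('pics/w15.npz');p,q=z['p'],z['q'];X=cloud('wrist',z['d'],(p,q));h=cv2.cvtColor(z['im'],cv2.COLOR_RGB2HSV)
g=p-.019*Ro.from_quat(q).as_matrix()[:,0]
m=(abs(X[...,0]-g[0])<.03)&(abs(X[...,1]-g[1])<.012)&(h[...,1]>150)&(h[...,0]>15)&(h[...,0]<35)&(X[...,2]<g[2]+.02)&(X[...,2]>.1)
x=X[m]-p;print('seal-TCP',m.sum(),np.percentile(x,[1,50,99],axis=0))
f=x[x[:,0]<np.percentile(x[:,0],70)]
k=np.polyfit(f[:,2],f[:,0],1);print('front face x vs z slope',k)
for a in (-.03,-.02,-.01,0,.01,.02):
    s=x[abs(x[:,2]-a)<.004]; print(a,len(s),np.percentile(s,[5,50,95],axis=0)[:,:2].round(4).tolist() if len(s) else '')
E
```

```text
8 12937 z 0.10493042220705338 ((0.5654852390289307, 0.014854960143566132), (0.06192946806550026, 0.14382682740688324), 2.379544973373413)
   hole (0.5658231377601624, -0.04075893387198448) 0.013290544971823692 97
   hole (0.5603283047676086, 0.06922479718923569) 0.013083579950034618 93
9 6681 z 0.10497639567694561 ((0.5649596452713013, 0.014445964246988297), (0.06010489910840988, 0.14492879807949066), 2.6881330013275146)
   hole (0.5661157965660095, -0.04226924106478691) 0.013692039996385574 71
   hole (0.5602735280990601, 0.06889162212610245) 0.013370919041335583 71
12 12371 z 0.10490013250065824 ((0.5665781497955322, 0.014213353395462036), (0.06405137479305267, 0.14512526988983154), 2.7763559818267822)
   hole (0.5655051469802856, -0.0424041748046875) 0.013093940913677216 95
   hole (0.5600166320800781, 0.0673481673002243) 0.013053166680037975 96
seal-TCP 2635 [[-0.0185 -0.0091 -0.0334]
 [-0.0166 -0.0017 -0.0013]
 [-0.0113  0.0069  0.022 ]]
front face x vs z slope [ 0.0025 -0.017 ]
-0.03 264 [[-0.018, -0.0081], [-0.0166, -0.0008], [-0.0124, 0.0065]]
-0.02 316 [[-0.0179, -0.0086], [-0.0166, -0.0013], [-0.0123, 0.0063]]
-0.01 351 [[-0.018, -0.0086], [-0.0166, -0.0014], [-0.0126, 0.0061]]
0 382 [[-0.0181, -0.0085], [-0.0166, -0.0017], [-0.013, 0.0055]]
0.01 433 [[-0.018, -0.0085], [-0.0166, -0.0019], [-0.0138, 0.0049]]
0.02 414 [[-0.018, -0.0089], [-0.0165, -0.0026], [-0.0133, 0.0048]]
```

View pics/hole8.png

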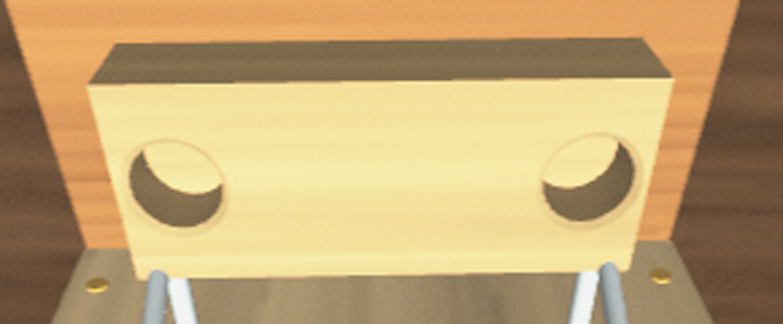

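Emit:
step_arm --series '[{"x":2,"y":-0.3,"z":0,"twist":0,"jaw":0.8},{"x":4,"y":-0.6,"z":0,"twist":0,"jaw":0.8},{"x":6,"y":-1,"z":0,"twist":0,"jaw":0.8},{"x":8,"y":-1.3,"z":0,"twist":0,"jaw":0.8},{"x":9.5,"y":-1.55,"z":0,"twist":0,"jaw":0.8},{"x":9.5,"y":-1.55,"z":0,"twist":0,"jaw":0.8},{"x":9.5,"y":-1.55,"z":0,"twist":0,"jaw":0.8}]'

```text
clock: 18.98
eef_pos: [0.5695, 0.0711, 0.1547]
tool_rot: [-0.611, 0.334, 0.373, 0.613]
ft_force: [-0.5, -0.6, -0.3]
grip_width: 0.015
```

```bash
python3 st.py;python3 look.py 16;python3 - <<'E'
from h import *
im,d=bot.camera('top');np.savez('pics/top16.npz',im=im,d=d); crop(im,260,410,150,260,'pics/t16.png',4)
z=np.load('pics/w16.npz');p,q=z['p'],z['q'];X=cloud('wrist',z['d'],(p,q));h=cv2.cvtColor(z['im'],cv2.COLOR_RGB2HSV)
g=p-.019*Ro.from_quat(q).as_matrix()[:,0]
m=(abs(X[...,0]-g[0])<.02)&(abs(X[...,1]-g[1])<.012)&(h[...,1]>150)&(h[...,0]>18)&(h[...,0]<35)&(X[...,2]<g[2]+.02)&(X[...,2]>.118)
x=X[m];print('seal',m.sum(),np.percentile(x,[1,50,99],axis=0))
for a in (.124,.13,.14,.15,.16,.17):
    s=x[abs(x[:,2]-a)<.004]; print(a,len(s),np.percentile(s,[2,50,98],axis=0)[:,:2].round(4).tolist() if len(s) else '')
E
```

```text
[0.5695 0.0711 0.1547] [ 0.1339  0.1051 -0.5308  0.4112 -0.0181  0.0903] t 18.9833 F [-0.4967 -0.5716 -0.3119] w 0.014965694526812526
toolx [ 0.498   0.0488 -0.8658] tooly [-0.8659 -0.0256 -0.4995] tilt 30.02427492515044
seal 2592 [[0.5511 0.062  0.1213]
 [0.5529 0.0693 0.1538]
 [0.5579 0.0774 0.1766]]
0.124 241 [[0.5511, 0.0625], [0.5528, 0.0698], [0.5574, 0.0776]]
0.13 281 [[0.5512, 0.0625], [0.5528, 0.0697], [0.5575, 0.0777]]
0.14 325 [[0.5512, 0.062], [0.5529, 0.0693], [0.5581, 0.0772]]
0.15 368 [[0.5511, 0.062], [0.5529, 0.0692], [0.5579, 0.0771]]
0.16 399 [[0.5512, 0.0621], [0.5529, 0.0693], [0.556, 0.0768]]
0.17 466 [[0.5513, 0.0622], [0.5528, 0.0691], [0.5563, 0.0765]]
```

View pics/w16.png

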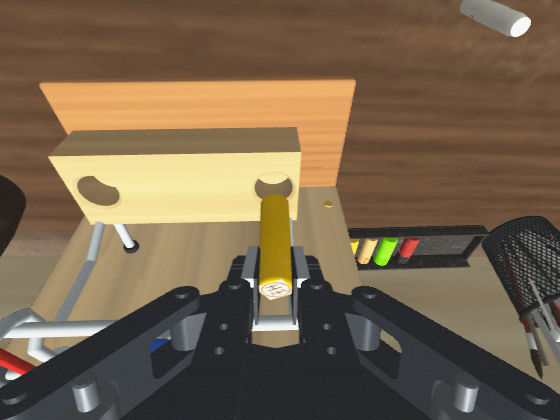

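View pics/s16.png

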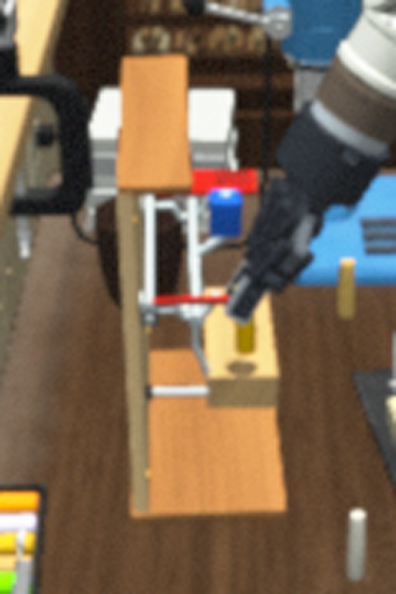

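Emit:
step_arm --series '[{"x":0,"y":-0.1,"z":0,"twist":0,"jaw":0.8},{"x":0,"y":-0.1,"z":-0.8,"twist":0,"jaw":0.8},{"x":0,"y":-0.1,"z":-1.6,"twist":0,"jaw":0.8},{"x":0,"y":-0.1,"z":-2.4,"twist":0,"jaw":0.8},{"x":0,"y":-0.1,"z":-3,"twist":0,"jaw":0.8},{"x":0,"y":-0.1,"z":-3.4,"twist":0,"jaw":0.8},{"x":0,"y":-0.1,"z":-3.5,"twist":0,"jaw":0.8},{"x":0,"y":-0.1,"z":-3.5,"twist":0,"jaw":0.8}]'

```text
clock: 19.8
eef_pos: [0.5679, 0.0699, 0.119]
tool_rot: [-0.611, 0.335, 0.374, 0.612]
ft_force: [0.7, 1.3, -0.3]
grip_width: 0.0154
```

```bash
python3 st.py;python3 look.py 17
```

```text
[0.5679 0.0699 0.119 ] [ 0.1315  0.1545 -0.5863  0.3077 -0.0169  0.0881] t 19.8 F [ 0.6945  1.312  -0.3499] w 0.015434247044085648
toolx [ 0.4968  0.0487 -0.8665] tooly [-0.8666 -0.0259 -0.4983] tilt 29.942806612527978
```

View pics/w17.png

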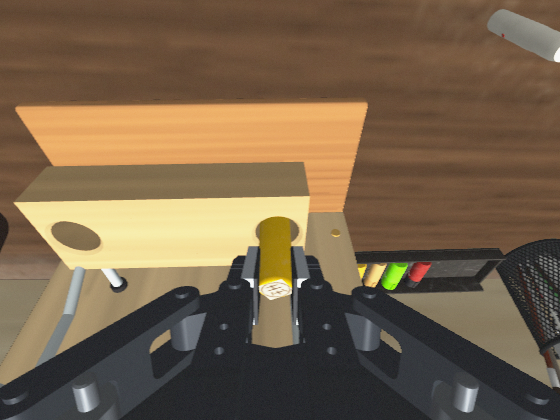

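View pics/s17.png

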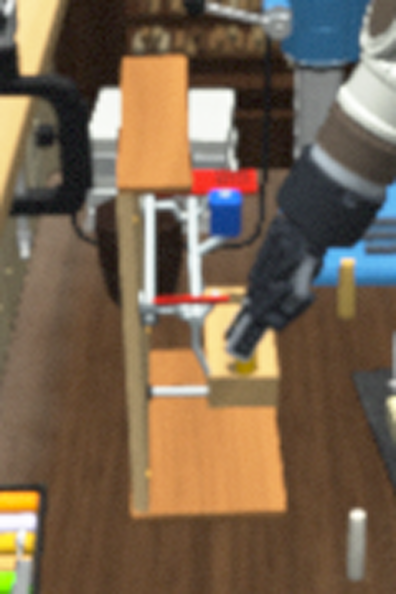

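Emit:
step_arm --series '[{"x":0,"y":0,"z":0,"twist":0,"jaw":2},{"x":0,"y":0,"z":0,"twist":0,"jaw":2.6},{"x":0,"y":0,"z":0,"twist":0,"jaw":3.2},{"x":0,"y":0,"z":0,"twist":0,"jaw":3.2},{"x":-0.5,"y":0,"z":0.9,"twist":0,"jaw":3.2},{"x":-1.5,"y":-0.1,"z":2.6,"twist":0,"jaw":3.2},{"x":-3,"y":-0.3,"z":5.2,"twist":0,"jaw":3.2},{"x":-5,"y":-0.5,"z":8.5,"twist":0,"jaw":3.2},{"x":-7.5,"y":-0.7,"z":11,"twist":0,"jaw":3.2},{"x":-9,"y":-0.7,"z":12,"twist":0,"jaw":3.2}]'

```text
clock: 20.73
eef_pos: [0.4778, 0.0629, 0.2445]
tool_rot: [-0.612, 0.332, 0.372, 0.614]
ft_force: [0.4, 0.3, -0.5]
grip_width: 0.032
```

Emit:
step_arm --series '[{"x":0,"y":0,"z":0,"twist":0,"jaw":3.2},{"x":0,"y":0,"z":0,"twist":0,"jaw":3.2},{"x":0,"y":0,"z":0,"twist":0,"jaw":3.2}]'

```text
clock: 20.98
eef_pos: [0.478, 0.0629, 0.2449]
tool_rot: [-0.612, 0.332, 0.371, 0.614]
ft_force: [0.1, 1.1, 0.2]
grip_width: 0.0319
```

```bash
python3 st.py;python3 look.py 18; python3 - <<'E'
from h import *
im,d=bot.camera('top');np.savez('pics/top18.npz',im=im,d=d); cv2.imwrite('pics/t18.png',cv2.resize(im[150:270,240:420,::-1],None,fx=4,fy=4))
z=np.load('pics/w18.npz');p,q=z['p'],z['q'];X=cloud('wrist',z['d'],(p,q));h=cv2.cvtColor(z['im'],cv2.COLOR_RGB2HSV)
m=(abs(X[...,0]-.56)<.02)&(abs(X[...,1]-.07)<.02)&(h[...,1]>150)&(h[...,0]>18)&(X[...,2]>.109)
x=X[m];print('seal',m.sum(),np.percentile(x,[1,50,99],axis=0))
for a in (.113,.12,.13,.138):
    s=x[abs(x[:,2]-a)<.004]; print(a,len(s),np.percentile(s,[2,50,98],axis=0)[:,:2].round(4).tolist() if len(s) else '')
m=(abs(X[...,0]-.56)<.02)&(abs(X[...,1]-.07)<.02)&(X[...,2]>.13);print('top z',np.percentile(X[m][:,2],[50,95,99]))
m=(abs(X[...,0]-.6)<.015)&(abs(X[...,1]-.016)<.05)&(abs(X[...,2]-.178)<.01);e=X[m]
print('rod',np.polyfit(e[:,1],e[:,0],1),np.polyfit(e[:,1],e[:,2],1),len(e))
m=((h[...,0]<8)|(h[...,0]>172))&(h[...,1]>150)&(abs(X[...,0]-.59)<.06)&(abs(X[...,1]+.1)<.04)&(X[...,2]>.15);e=X[m]
print('tab',len(e),np.percentile(e,[2,50,98],axis=0),np.polyfit(e[:,0],e[:,2],1))
E
```

```text
[0.478  0.0629 0.2449] [ 0.1463 -0.1866 -0.5492  0.6779 -0.0244  0.101 ] t 20.9833 F [0.1473 1.0514 0.2212] w 0.03186867607831544
toolx [ 0.5038  0.0495 -0.8624] tooly [-0.8626 -0.0251 -0.5053] tilt 30.413452775037985
seal 318 [[0.5481 0.0613 0.1095]
 [0.5501 0.0688 0.1251]
 [0.5575 0.0769 0.1395]]
0.113 78 [[0.5492, 0.0613], [0.5504, 0.0684], [0.5577, 0.0769]]
0.12 78 [[0.5487, 0.0617], [0.5503, 0.0687], [0.5561, 0.0765]]
0.13 83 [[0.5482, 0.062], [0.5497, 0.0687], [0.5539, 0.0761]]
0.138 66 [[0.5482, 0.0619], [0.5498, 0.0686], [0.5541, 0.0768]]
top z [0.1396 0.1409 0.1411]
rod [-0.0463  0.5982] [0.0019 0.1779] 485
tab 2012 [[ 0.5483 -0.1176  0.1864]
 [ 0.5783 -0.092   0.1905]
 [ 0.6207 -0.074   0.1915]] [0.0091 0.1848]
```

View pics/w18.png

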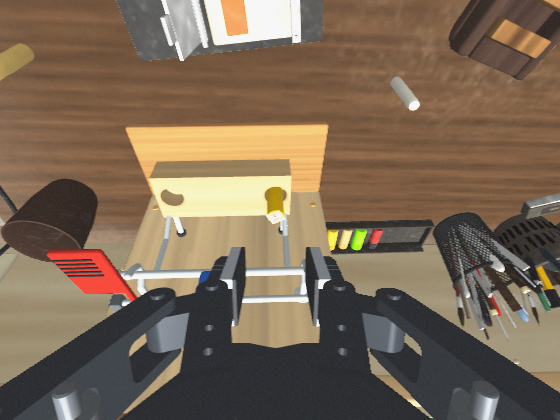

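View pics/s18.png

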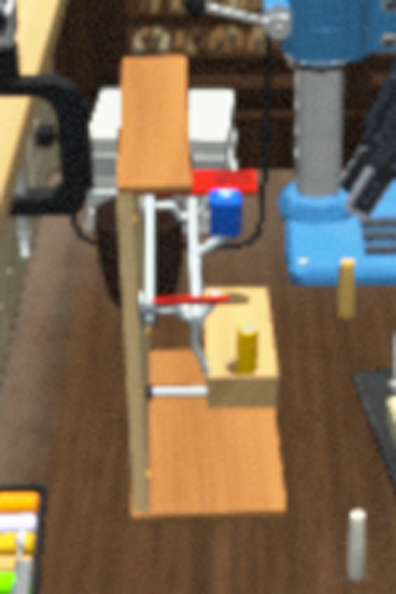

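View pics/t18.png

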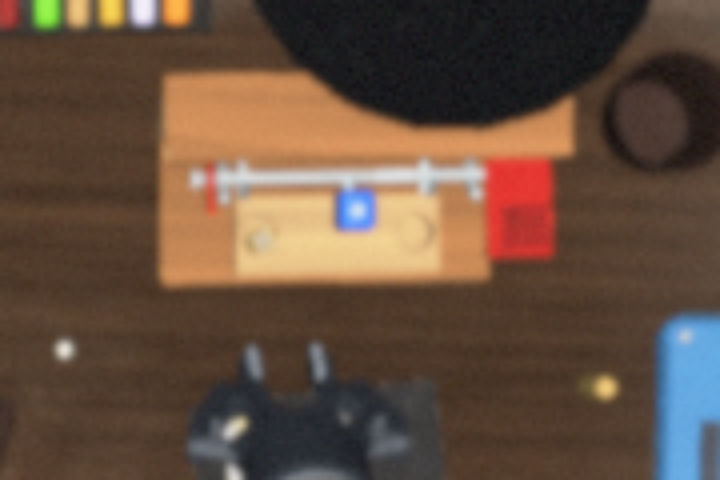

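```bash
python3 -c "
from workcell import bot
print(bot.job_done())"
```

```text
the job is handed in; nothing more can be done
None
```

I hung the rack on both hooks and let go, pressed the keeper down to its stop, and stood the yellow seal in the left pocket. I handed the job in at about 21 s of the 61 s allowed; no verdict came back.

The moves have no tilt command, so I tilted the gripper about 30° by repeatedly commanding poses just out of reach before starting. In doing so joint 4 came to 2.1498 rad against its 2.15 limit. I saw no reading past a limit.

**Last checks:**
- **Rack:** the rod is level, with its centre about 0.176 m above the desk, and the pins are against the board.
- **Keeper:** the tab is level at about 0.19 m, and it stopped against roughly 28 N (35 N counting sideways) when pressed.
- **Yellow seal:** it is upright, with its top at 0.141 m, which matches standing on the pocket floor. Its axis is about 3 mm from the measured pocket centre.
- **Other seals:** the tan and white seals stand where they were.
- **Gripper:** it is clear of everything.

**Contact:** the rod brushed the underside of the raised keeper (about 15 N) as I brought it in. I lowered the rack a little and it cleared.

**Disagreement:** the top and wrist cameras differed by about 3–5 mm on the rack's x position. I used the wrist readings.

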